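Lock the case press linkage with its sprung-loop pin

ROBOT

A 6-joint arm with a two-finger parallel gripper is mounted at the origin on the work surface. World frame = base frame: x ahead of the robot, y to its left, z up, the work surface at z = 0. Lengths are in m, angles in rad, forces in N, time in s.
With the tool pointing down it reaches from about 0.35 to 0.8 m from the base axis. Payload 7.3 kg.
Tool frame: the origin (TCP) lies between the finger pads; the fingertips stand 25 mm ahead of it and the grasp point (between the pads) lies 6 mm ahead of it; x points along the fingers, z is the direction in which the jaws open and shut, and the axes are right-handed (so a half turn about x gives the same grasp; the last joint's range is limited). The gripper opens to 85 mm and grips with 20 to 120 N. Pads are 22 mm wide; open, the fingers measure 114 mm over their backs; the gripper's body (76 mm by 85 mm) begins 54 mm behind the grasp point. The pads swing forward as they close: fully open they stand 13 mm farther back than shut.
Start: joints at [-0.146, 0.342, 1.524, -0, 1.275, -0.146], TCP at [0.525, 0, 0.256] pointing down, gripper open.
Joint ranges: [-2.53, 2.53], [-0.77, 2.02], [0.04, 2.7], [-1, 4.14], [0.28, 2.66], [-3.11, 3.11]. Speed limits (rad/s): [2.57, 2.57, 3.14, 3.14, 3.14, 3.14].

INTERFACE

Orientations are given as a unit quaternion [x, y, z, w].
In Python, from bench import * gives the robot as it stands.
- The arm moves only by the tool send_rows, never from a script. Its argument "steps" is text: rows parted by semicolons, each of 7 numbers parted by spaces: the gripper's target within -1 to 1 (shut at 1, half-way at 0, fully open at -1), then the shift along the world's x, y, z in mm, then the turn, a rotation vector about the world's x, y, z in degrees. A call has 1 to 12 rows; each row shifts and turns the commanded pose from where the row before left it; what a row does not reach is not made up. A row lasts 1/10 s, in which the tool goes at most 50 mm and 8.59 degrees, less where a joint would pass 70% of its speed; a pose out of reach is approached as far as the arm can. A call is refused whole if a number of a shift passes 50 or a number of a turn 8.59, either way. A call with a gripper value outside its range is refused whole. The fingers move at their own pace and stop on an object; "newtons" is the grip in N (left out, the last holds). Time passes only in rows, so rows that do not move let the fingers close. It gives the time, the measured TCP pose, the force and the opening at its end, in the units of the state.
- observe(): the state, without advancing time (a new reading comes with each control period).
- capture(name): name is "scene" or "side" or "wrist"; returns (picture, depth): 384x512x3 uint8, red, green, blue; 384x512 float32, m along the optical axis (not along the pixel's ray), 0 where there is no reading.
- camera_model(name): a dict with "mtx" (3x3 intrinsics, pixels), "k1" (the pictures are not rectified: a ray, as slopes to the right and down, at radius r is drawn at 1 + k1 r^2 times it, then the intrinsics apply), "rvec" (rotation vector, rad) and "tvec" (3), from world to camera coordinates, as OpenCV has them; the wrist camera has in their place "hand_eye" (4x4, takes a point from camera to tool coordinates, whose origin is the TCP and whose axes are the tool frame's). Camera axes: x right, y down, z forward; pixel columns grow to the right and rows downward; lengths in m; the calibration is good to about 2 mm. A picture is of the moment at which its call begins: read the wrist's pose just before it. camera_model takes no time and is no camera call.
- finish_job(): hands the job in, once; it reports no verdict.
Trained networks look in the newest picture that a camera, given by its name, has taken for a name from the list of things; names that differ only in an ending like _2 or _b are one class to them, and where a whole thing is asked for, a point or a joint stands for the part that bears it (a point fixed in the world has none). Each returns a list of dicts, best first, with "score" (0 to 1); they miss things now and then, are a little off and sometimes report something else, mostly with a low value. They report only what shows in the picture. A call takes as long as a camera call. They do not tell look-alikes from the thing itself.
- silhouettes(camera, query): "mask" (384x512 bool, what is visible of it) and "box" ([left, top, width, height] in pixels, round what is visible of it).
The state is a dict: "t": time; "joint_pos": joint angles; "qvel": joint speeds; "joint_torque": joint torques, N m; "ee_pos": TCP position; "tcp_rot": TCP orientation; "wrist_force": force on the tool from outside, world axes, zero at the start; "wrist_torque": the same for the moment, N m; "gripper_width": finger opening in m.
Only numpy, scipy, OpenCV 4.12 (cv2) and the standard library are available. Lean on these libraries where they do the work, as an engineer would, in place of code of your own. Each camera call takes 0.05 s, during which the arm holds its last target.

TASK

The press's link must be locked onto its brass spindle: push the steel locking pin through the spindle's square cross hole, from the robot's side, until its collar is home against the spindle, then swing the red-knobbed sprung loop over the spindle's end and press it down until it clicks past the two spring balls and stays shut. Seat it gently by feel, never forcing the pin or loop against the press with more than 40 N, and leave the oil jar, brass dish and bezel ring where they are.

Things in the scene. Friction and masses are not known exactly. Their poses are not given: they have to be found in the camera images.
- press: Fixed green watch-case press. Origin on the brass spindle's axis at bench level; x = the way the pin is pushed (hole axis), z up. Base plate 12 mm high, x -60 to 60, y -50 to 250 mm. Steel link bar, 26 mm wide, along y from -10 to 190, z 16 to 24. The column with the press head, x -60 to 95, up to 250 mm tall, stands at y 180 to 305.
- hole_mid (a point): On the spindle axis, 52 mm above the bench: the MIDDLE of the range where the cross hole may be, axes as press. A nut sets the spindle height and it is not measured: the true hole centre lies anywhere from 12 mm below to 12 mm above this point, and 16 mm below the spindle's flat top. Neither moves under 50 N.
- hole_mouth (a point): Like hole_mid, but on the spindle's entry face (8 mm towards -x). The spindle head is 16 mm thick in x and 22 mm wide in y; steel spring balls stand 8.5 mm out of its y faces, 6.5 mm above the hole centre. The square cross hole is 9.2 mm wide with a 1.5 mm chamfer at the mouth, and goes right through along x.
- pin_grip (a point): Centre of the grip block (28 mm along x, 14 wide in y, 16 high) of the loose steel locking pin, about 0.1 kg. x points along the shank to the tip, z up; 8 mm above the bench at first. The loop's hinge axis (along y) is 18 mm behind this point (x = -18); at first the loop lies folded back, level, out to x = -110. Home: this point is 18 mm short of the spindle face.
- pin_collar (a point): Centre of the front face of the pin's collar (18 wide in y, 16 high, 4 mm thick), which stops on the spindle's face; 18 mm ahead of pin_grip, same axes. Ahead of it: square shank 8 x 8 mm to x = +22 mm, then a conical nose, 6 mm wide at its end, to x = +28. When let go in the hole the pin droops a few degrees and stays.
- loop (a joint): Angle of the sprung wire loop on the pin, rad: 0 = shut (forward along the shank, round spindle head and pin tip), 1.57 = straight up (pin's z), 3.05 = folded back. Its spring pushes it open, up to 0.04 N m near shut. In the last 0.3 rad its wires must be pressed down past two spring balls on the spindle's sides (2 to 5 N at the knob), which then hold it below 0.1.
- loop_knob (a point): Centre of the red knob at the loop's end, 86 mm from the loop's hinge: a cylinder 12 mm in diameter and 14 mm long along y, on a 7 mm thick neck about 14 mm long; it can be pinched across its 14 mm ends and turns in the grip as the loop swings. The loop's side wires (4 mm thick) are 38 mm apart. The pin's leverage in the hole is great: 8 N up or down at the knob or the pin's rear loads the spindle by over 30 N.
- oil_mid (a point): Amber oil jar with black cap, diameter 44, height 60 mm, loose; point at its centre, half-way up. Leave alone.
- dish_mid (a point): Brass dish, diameter 72, height 22 mm, loose; point at its centre, half-way up. Leave alone.
- bezel_mid (a point): Steel bezel ring, diameter 64, height 10 mm, loose; point at its centre, half-way up. Leave alone.
Not all that is in view belongs to the job. What is shaped like the part that bears pin_grip but pink or purple is not meant.

How it is judged:
On the way, in this order (a step that is already met when the one before it is completed fails the run):
1. pin through the cross hole, collar home, loop still open (x of pin_grip in the frame of press between -0.03 and -0.021 m and y of pin_grip in the frame of press between -0.006 and 0.006 m and z of pin_grip in the frame of press between 0.033 and 0.071 m and angle between the x axis of pin_grip and the x axis of press, either way round below 0.22 rad and value of joint loop above 1.7 rad), for 0.2 s.
2. loop swung over the spindle end and shut (x of pin_grip in the frame of press between -0.03 and -0.021 m and y of pin_grip in the frame of press between -0.006 and 0.006 m and z of pin_grip in the frame of press between 0.033 and 0.071 m and angle between the x axis of pin_grip and the x axis of press, either way round below 0.22 rad and value of joint loop below 0.12 rad), for 0.2 s.
At the end, for the whole second after the job is handed in: Pin through the spindle's cross hole from the robot's side, collar within 4 mm of home, within 6 mm sideways and 0.22 rad of the hole axis; loop over the spindle end, shut within 0.12 rad; pin at rest; jar, dish and ring within 20 mm of their starts (all of step 2 and linear speed of pin below 0.02 m/s); the robot touches nothing.
It fails at once if pin or loop forced against the press with more than 40 N (contact force between pin and press above 40 N).
It fails at once if oil moved by more than 20 mm (distance of oil_mid from where it was at the start of the episode above 0.02 m).
It fails at once if dish moved by more than 20 mm (distance of dish_mid from where it was at the start of the episode above 0.02 m).
It fails at once if bezel moved by more than 20 mm (distance of bezel_mid from where it was at the start of the episode above 0.02 m).
It also fails if it takes over 72 s, if anything falls off the work surface, if the arm or the gripper's body presses on something with over 40 N, if the wrist force passes 120 N, or if a joint passes its speed limit or range.

## Working session

There is one attempt and no reset: what is moved stays moved. The work goes in short steps, Python scripts to look and compute and a tool call to move; the robot and the scene stay as the last step left them, time stands still between calls to the robot, and variables do not carry over. Pictures are saved under pics/ and viewed, and the job is handed in when it is done.

Besides the shell and the picture viewer there is one more tool, called as name(argument=value, ...), one argument or row to a line, values as JSON. send_rows: Moves the arm, as the interface text tells. Its arguments: {"type":"object","properties":{"steps":{"type":"string"},"newtons":{"type":"number"}},"required":["steps"]}

```bash
ls; mkdir -p pics; python3 - <<'E'
from bench import *
import cv2
print(observe())
for c in ["scene","side"]:
    im,d=capture(c); cv2.imwrite(f"pics/{c}0.png",im[:,:,::-1]); print(c,camera_model(c))
    import numpy as np; np.savez(f"{c}0.npz",im=im,d=d)
im,d=capture("wrist"); cv2.imwrite("pics/wrist0.png",im[:,:,::-1]);np.savez("wrist0.npz",im=im,d=d); print(camera_model("wrist"))
E
```

```text
pics
{'t': 0.0, 'joint_pos': array([-1.46018403e-01,  3.42727207e-01,  1.52501588e+00, -1.71434138e-06,
        1.27540950e+00, -1.45964099e-01]), 'qvel': array([ 0.00185614, -0.00173088,  0.00069485,  0.00242669,  0.00080435,
        0.00094394]), 'joint_torque': array([ 5.72253757e-04, -4.33677435e+01, -2.46005630e+01, -7.37992127e-05,
        7.83137977e-03, -1.18290802e-05]), 'ee_pos': array([5.24635152e-01, 6.57753415e-05, 2.55624005e-01]), 'tcp_rot': array([9.86800859e-05, 7.07652302e-01, 6.06351430e-05, 7.06560830e-01]), 'wrist_force': array([ 0.94088959,  0.44936234, -1.15585208]), 'wrist_torque': array([-0.06117807,  0.03057816,  0.04350644]), 'gripper_width': 0.08539598903550819}
scene {'mtx': array([[394.32001852,   0.        , 255.26464596],
       [  0.        , 394.32001852, 185.68400081],
       [  0.        ,   0.        ,   1.        ]]), 'k1': -0.10734544971022399, 'rvec': array([ 1.71733228,  1.74142693, -0.76054076]), 'tvec': array([ 0.10510435, -0.31227996,  1.25644322])}
side {'mtx': array([[356.1663263 ,   0.        , 252.50904646],
       [  0.        , 356.1663263 , 189.8409275 ],
       [  0.        ,   0.        ,   1.        ]]), 'k1': -0.015990812268497103, 'rvec': array([ 2.1249552 , -0.06180416,  0.04641173]), 'tvec': array([-0.53170298,  0.0211786 ,  0.968479  ])}
{'mtx': array([[309.99977877,   0.        , 250.2036999 ],
       [  0.        , 309.99977877, 194.33670132],
       [  0.        ,   0.        ,   1.        ]]), 'k1': -0.021455121384346774, 'hand_eye': array([[-1.25053115e-03, -2.63502731e-01,  9.64657839e-01,
        -1.18346464e-01],
       [ 1.38854058e-03, -9.64658121e-01, -2.63501008e-01,
         6.73917515e-02],
       [ 9.99998254e-01,  1.00995034e-03,  1.57221926e-03,
        -3.69662463e-04],
       [ 0.00000000e+00,  0.00000000e+00,  0.00000000e+00,
         1.00000000e+00]])}
```

View pics/scene0.png

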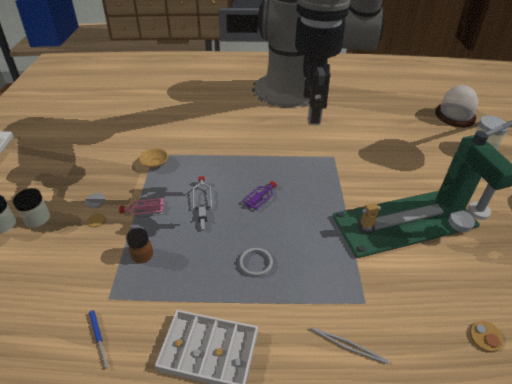

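View pics/side0.png

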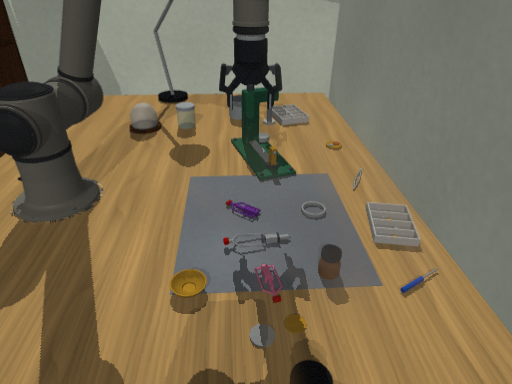

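View pics/wrist0.png

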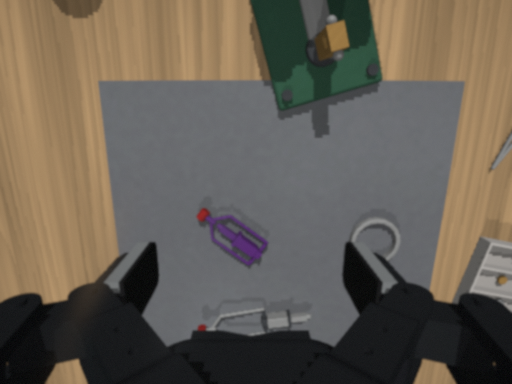

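```bash
cat > h.py <<'E'
from bench import *
import cv2, numpy as np
from scipy.spatial.transform import Rotation as R
def pose(name,st=None):
    m=camera_model(name)
    if name=="wrist":
        st=st or observe()
        T=np.eye(4);T[:3,:3]=R.from_quat(st["tcp_rot"]).as_matrix();T[:3,3]=st["ee_pos"]
        return m,T@m["hand_eye"]
    Rm=cv2.Rodrigues(m["rvec"])[0]; T=np.eye(4);T[:3,:3]=Rm.T;T[:3,3]=-Rm.T@m["tvec"];return m,T
def unproj(m,T,uv,z):
    uv=np.asarray(uv,float).reshape(-1,1,2)
    n=cv2.undistortPoints(uv,m["mtx"],np.array([m["k1"],0,0,0,0.]))[:,0]
    z=np.asarray(z).reshape(-1,1)
    return (T[:3,:3]@np.hstack([n*z,z]).T).T+T[:3,3]
def plane(m,T,uv,h):
    p=unproj(m,T,uv,np.ones(len(np.atleast_2d(uv))));o=T[:3,3];d=p-o
    return o+d*((h-o[2])/d[:,2:3])
def proj(m,T,P):
    Ti=np.linalg.inv(T);r=cv2.Rodrigues(Ti[:3,:3])[0]
    return cv2.projectPoints(np.asarray(P,float).reshape(-1,1,3),r,Ti[:3,3],m["mtx"],np.array([m["k1"],0,0,0,0.]))[0][:,0]
def cloud(name,d,T=None,m=None):
    if T is None: m,T=pose(name)
    v,u=np.mgrid[:384,:512]
    P=unproj(m,T,np.c_[u.ravel(),v.ravel()],d.ravel()).reshape(384,512,3)
    P[d==0]=np.nan
    return P
E
python3 - <<'E'
from h import *
st=observe()
res={}
for c in ["scene","side","wrist"]:
    im=np.load(c+"0.npz")["im"];d=np.load(c+"0.npz")["d"]
    m,T=pose(c,st);P=cloud(c,d,T,m)
    np.save(c+"P.npy",P)
    for q in ["pin_grip","press","oil_mid","dish_mid","bezel_mid"]:
        for s in silhouettes(c,q):
            k=s["mask"]&(d>0);pp=P[k]
            if len(pp): print(c,q,round(s["score"],2),s["box"],k.sum(),np.median(pp,0).round(3),pp.min(0).round(3),pp.max(0).round(3))
E
python3 - <<'E'
import cv2
a=cv2.imread('pics/scene0.png')
cv2.imwrite('pics/crop1.png',cv2.resize(a[150:250,110:290],None,fx=4,fy=4,interpolation=2))
cv2.imwrite('pics/crop2.png',cv2.resize(a[180:260,320:490],None,fx=4,fy=4,interpolation=2))
E
```

```text
scene pin_grip 0.91 [117.3, 194.9, 49.0, 20.3] 454 [ 0.548 -0.337  0.009] [ 0.515 -0.393 -0.003] [ 0.569 -0.301  0.017]
scene pin_grip 0.68 [190.5, 175.1, 20.8, 54.3] 252 [ 0.56  -0.213  0.014] [ 0.446 -0.236 -0.002] [ 0.608 -0.197  0.022]
scene pin_grip 0.55 [239.2, 180.7, 38.5, 28.7] 407 [ 0.513 -0.094  0.009] [ 0.444 -0.129 -0.003] [ 0.547 -0.052  0.017]
scene press 0.56 [331.4, 121.0, 180.6, 138.7] 9630 [0.586 0.297 0.023] [ 0.181  0.064 -0.005] [0.671 0.666 0.231]
scene oil_mid 0.94 [122.3, 225.6, 31.0, 39.5] 707 [ 0.681 -0.315  0.045] [ 0.599 -0.366 -0.002] [ 0.692 -0.297  0.063]
scene dish_mid 0.74 [140.5, 149.6, 29.4, 15.7] 355 [ 0.375 -0.352  0.013] [ 0.351 -0.382  0.003] [ 0.421 -0.317  0.023]
scene bezel_mid 0.79 [239.9, 248.2, 33.3, 31.5] 376 [ 0.69  -0.098  0.008] [ 0.655 -0.129 -0.002] [ 0.718 -0.066  0.011]
side pin_grip 0.69 [256.6, 263.8, 23.8, 41.4] 281 [ 0.544 -0.34   0.013] [ 0.52  -0.394 -0.001] [ 0.559 -0.294  0.019]
side pin_grip 0.67 [221.6, 233.5, 68.5, 12.0] 318 [ 0.552 -0.216  0.014] [ 0.455 -0.241 -0.   ] [ 0.604 -0.179  0.022]
side pin_grip 0.59 [226.2, 1
[... 215 characters left out ...]
0.69 [171.3, 269.3, 39.5, 27.9] 817 [ 0.384 -0.342  0.014] [ 0.352 -0.385 -0.   ] [ 0.421 -0.315  0.025]
side bezel_mid 0.78 [302.1, 201.4, 22.7, 18.4] 188 [ 0.679 -0.096  0.009] [ 0.653 -0.129 -0.   ] [ 0.711 -0.051  0.014]
wrist pin_grip 0.95 [196.3, 207.7, 71.3, 55.2] 1134 [ 0.51  -0.089  0.012] [ 0.459 -0.127  0.   ] [ 0.546 -0.05   0.019]
wrist pin_grip 0.86 [197.9, 305.4, 111.5, 29.0] 955 [ 0.556 -0.206  0.013] [ 0.454 -0.234 -0.   ] [ 0.608 -0.192  0.022]
wrist press 0.88 [249.9, 1.6, 131.7, 108.7] 10961 [0.592 0.13  0.013] [ 0.525  0.068 -0.   ] [0.67  0.179 0.08 ]
wrist bezel_mid 0.68 [351.3, 218.7, 47.9, 41.0] 629 [ 0.694 -0.081  0.01 ] [ 0.652 -0.117  0.   ] [ 0.717 -0.063  0.013]
```

View pics/crop1.png

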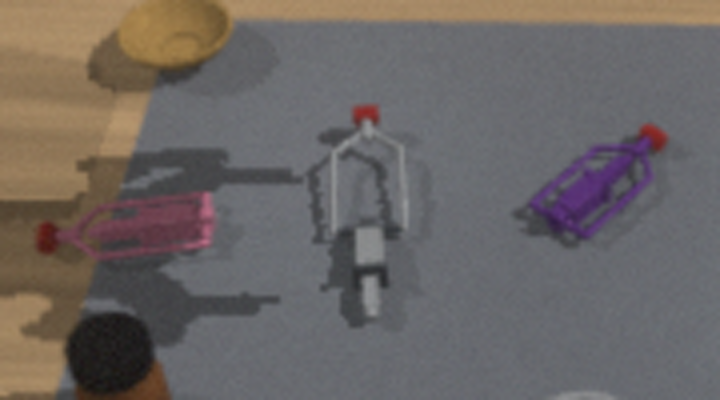

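View pics/crop2.png

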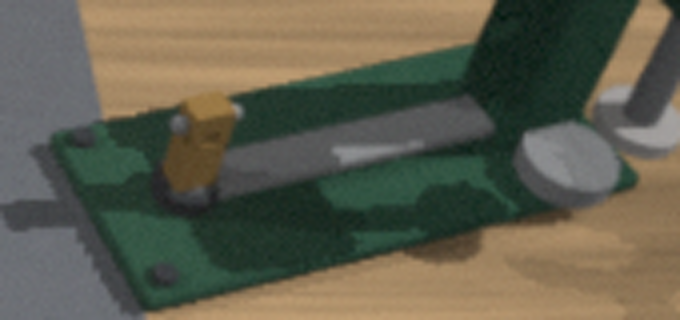

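```bash
python3 - <<'E'
from h import *
st=observe()
for c in ["scene","side","wrist"]:
    im=np.load(c+"0.npz")["im"].astype(int);P=np.load(c+"P.npy")
    r,g,b=im[...,0],im[...,1],im[...,2]
    w=(P[...,0]>.42)&(P[...,0]<.64)&(P[...,1]>-.25)&(P[...,1]<-.16)
    red=w&(r>120)&(g<80)&(b<80)
    pp=P[red]; print(c,"knob",len(pp),np.median(pp,0).round(4),pp.max(0).round(4) if len(pp) else 0)
    blk=w&(P[...,2]>.0125)&(P[...,2]<.03)&(P[...,0]>.53)
    pp=P[blk]; print("block/collar",len(pp),np.median(pp,0).round(4),pp.min(0).round(4),pp.max(0).round(4))
    sh=w&(P[...,2]>.006)&(P[...,0]>.53)
    x=P[sh]
    for a in np.arange(.53,.62,.008):
        q=x[(x[:,0]>=a)&(x[:,0]<a+.008)]
        if len(q): print("  ",round(a,3),len(q),q[:,1].min().round(4),q[:,1].max().round(4),q[:,2].max().round(4))
    # spindle brass
    s=(P[...,1]>.08)&(P[...,1]<.2)&(P[...,0]>.55)&(P[...,0]<.72)&(r>120)&(r-b>50)&(P[...,2]>.028)
    pp=P[s];print("spindle",len(pp),pp.min(0).round(4) if len(pp) else 0,pp.max(0).round(4) if len(pp) else 0)
    if len(pp):
        zt=np.percentile(pp[:,2],97);t=pp[pp[:,2]>zt-.005];print(" top",zt.round(4),len(t),t.mean(0).round(4),t.min(0).round(4),t.max(0).round(4))
    gm=(g>r+8)&(g>b)&(abs(P[...,2]-.012)<.005)&(P[...,1]>.05)&(P[...,1]<.42)&(P[...,0]<.75)&(P[...,0]>.4)
    gp=P[gm][:,:2].astype(np.float32)
    print("plate",len(gp),cv2.minAreaRect(gp),P[gm][:,2].mean())
E
```

```text
scene knob 16 [ 0.4605 -0.2238  0.0196] [ 0.4642 -0.2181  0.0222]
block/collar 93 [ 0.5649 -0.2117  0.0145] [ 0.5409 -0.2195  0.0125] [ 0.5864 -0.2017  0.0181]
   0.53 10 -0.2353 -0.1955 0.011
   0.538 25 -0.2345 -0.195 0.0139
   0.546 22 -0.2335 -0.2067 0.0171
   0.554 20 -0.2191 -0.2059 0.0181
   0.562 20 -0.2178 -0.2051 0.0162
   0.57 25 -0.2171 -0.2019 0.0156
   0.578 27 -0.2188 -0.2017 0.0174
   0.586 13 -0.2115 -0.2049 0.0126
   0.594 13 -0.2105 -0.204 0.0121
   0.602 11 -0.21 -0.2034 0.0104
spindle 62 [0.5928 0.117  0.0701] [0.61   0.1382 0.0771]
 top 0.0767 61 [0.6014 0.1279 0.0749] [0.5928 0.1172 0.0732] [0.61   0.1382 0.0771]
plate 3406 ((0.5756371021270752, 0.2236049473285675), (0.12139829993247986, 0.30045050382614136), 15.171623229980469) 0.010512031410256672
side knob 15 [ 0.4571 -0.2257  0.022 ] [ 0.4615 -0.2182  0.0233]
block/collar 116 [ 0.5656 -0.2127  0.0157] [ 0.5301 -0.2362  0.0125] [ 0.6061 -0.2002  0.0187]
   0.53 15 -0.2362 -0.1938 0.0132
   0.538 34 -0.2359 -0.1931 0.0165
   0.546 26 -0.232 -0.2052 0.0183
   0.554 29 -0.2203 -0.2051 0.0184
   0.562 24 -0.2185
[... 452 characters left out ...]
837771042238773
wrist knob 0 [nan nan nan] 0
block/collar 371 [ 0.5665 -0.2076  0.0161] [ 0.5302 -0.2317  0.0125] [ 0.6064 -0.1917  0.0186]
   0.53 27 -0.2328 -0.1917 0.0128
   0.538 94 -0.232 -0.1924 0.0156
   0.546 86 -0.23 -0.2032 0.0185
   0.554 83 -0.2186 -0.2023 0.0184
   0.562 81 -0.2156 -0.2015 0.0186
   0.57 88 -0.217 -0.1981 0.0185
   0.578 59 -0.2171 -0.1988 0.0181
   0.586 48 -0.2116 -0.201 0.0137
   0.594 51 -0.2096 -0.2007 0.0141
   0.602 20 -0.2064 -0.2009 0.0132
spindle 477 [0.5909 0.1189 0.0752] [0.6111 0.1425 0.0797]
 top 0.0786 477 [0.6008 0.1307 0.0772] [0.5909 0.1189 0.0752] [0.6111 0.1425 0.0797]
plate 8251 ((0.5979127287864685, 0.1386793553829193), (0.11766844987869263, 0.11754609644412994), 16.10901641845703) 0.012837497917207055
  return _methods._mean(a, axis=axis, dtype=dtype,
  ret = um.true_divide(
```

send_rows(
  steps="0 4 -21 -10 0 0 -8.3; 0 4 -21 -10 0 0 -8.3; 0 4 -21 -10 0 0 -8.3; 0 4 -21 -10 0 0 -8.3; 0 4 -21 -10 0 0 -8.3; 0 4 -21 -10 0 0 -8.3; 0 4 -21 -10 0 0 -8.3; 0 4 -21 -10 0 0 -8.3; 0 3 -22 -10 0 0 -8.3; 0 2 -22 -10 0 0 -8.3; 0 0 0 0 0 0 0; 0 0 0 0 0 0 0",
  newtons=40,
)

```text
t: 2.1
ee_pos: [0.5618, -0.212, 0.1561]
tcp_rot: [0.468, 0.53, -0.468, 0.53]
wrist_force: [-0.1, 0.5, 1.0]
gripper_width: 0.0425
```

```bash
cat > look.py <<'E'
from h import *
import sys
n=sys.argv[1]; c=sys.argv[2] if len(sys.argv)>2 else "wrist"
st=observe();im,d=capture(c);m,T=pose(c,st)
np.savez(n+".npz",im=im,d=d,P=cloud(c,d,T,m),T=T)
cv2.imwrite(f"pics/{n}.png",im[:,:,::-1])
print(st["t"],st["ee_pos"].round(4),R.from_quat(st["tcp_rot"]).as_matrix().round(4).tolist(),st["wrist_force"].round(2),st["gripper_width"])
E
python3 look.py w1
```

```text
2.1 [ 0.5618 -0.212   0.1561] [[-0.0006, 0.9924, 0.1234], [0.0006, 0.1234, -0.9924], [-1.0, -0.0005, -0.0007]] [-0.14  0.52  0.99] 0.04248914925185048
```

View pics/w1.png

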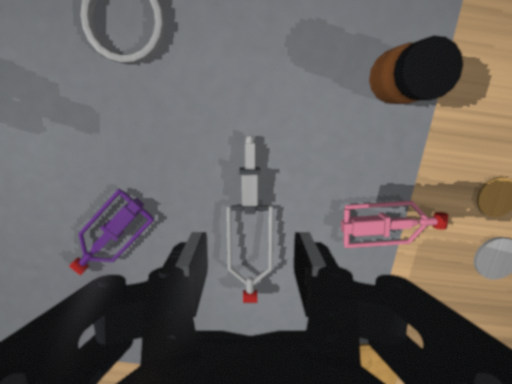

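```bash
python3 - <<'E'
from h import *
z=np.load("w1.npz");P=z["P"];im=z["im"].astype(int);T=z["T"]
m=camera_model("wrist")
st=observe();Rt=R.from_quat(st["tcp_rot"]).as_matrix();o=st["ee_pos"]
ex=Rt[:,1];ey=-Rt[:,2]
Q=P-o; X=Q@ex*1000; Y=Q@ey*1000; Z=P[...,2]*1000
w=(abs(Y)<30)&(X>-130)&(X<80)&(Z>4)&(Z<40)
for a in range(-120,60,5):
    k=w&(X>=a)&(X<a+5)
    if k.sum(): print(a,k.sum(),Y[k].min().round(1),Y[k].max().round(1),"med z",np.median(Z[k]).round(1),Z[k].max().round(1))
r,g,b=im[...,0],im[...,1],im[...,2]
k=w&(r>120)&(g<80)&(b<80);print("knob",X[k].mean(),Y[k].mean(),Z[k].max())
k=w&(Z>6);vu=np.argwhere(k&(X>-10)); print("px",vu.min(0),vu.max(0))
E
python3 -c "
import cv2
a=cv2.imread('pics/w1.png');cv2.imwrite('pics/w1c.png',cv2.resize(a[120:310,200:300],None,fx=4,fy=3))"
```

```text
-110 35 -6.2 7.0 med z 21.5 22.8
-105 91 -6.1 7.0 med z 21.3 23.4
-100 75 -6.3 7.1 med z 18.5 21.8
-95 39 -4.3 6.0 med z 18.0 19.6
-90 103 -10.8 11.7 med z 16.5 19.6
-85 68 -16.3 17.2 med z 15.9 17.7
-80 63 -20.0 20.9 med z 15.2 16.9
-75 42 -20.0 20.8 med z 15.2 16.6
-70 42 -20.0 20.8 med z 14.5 16.4
-65 40 -19.9 20.7 med z 14.2 15.4
-60 39 -19.8 20.7 med z 13.7 15.3
-55 45 -19.8 21.5 med z 13.1 15.2
-50 49 -19.6 21.5 med z 12.9 14.5
-45 47 -19.6 21.5 med z 12.1 13.7
-40 47 -19.5 21.4 med z 11.9 13.6
-35 50 -19.5 21.3 med z 11.5 13.1
-30 52 -20.3 21.2 med z 11.0 13.7
-25 97 -20.3 21.1 med z 10.8 15.7
-20 229 -20.2 21.1 med z 10.9 16.4
-15 78 -5.6 7.4 med z 16.4 17.8
-10 82 -5.6 7.4 med z 16.8 18.6
-5 97 -5.6 7.4 med z 16.6 18.6
0 83 -5.6 7.3 med z 16.5 18.0
5 91 -5.5 7.3 med z 16.6 19.1
10 105 -8.0 8.9 med z 16.6 18.4
15 120 -8.2 9.2 med z 15.8 18.2
20 54 -3.0 4.7 med z 12.8 14.8
25 58 -2.9 4.7 med z 12.7 14.6
30 60 -2.9 4.7 med z 12.8 15.0
35 60 -2.9 4.7 med z 12.8 15.4
40 51 -2.9 3.9 med z 11.6 13.2
45 6 -1.2 3.0 med z 11.0 11.7
knob -102.8118460610719 1.0410580392563455 23.42334287019504
px [136 240] [201 260]
```

View pics/w1c.png

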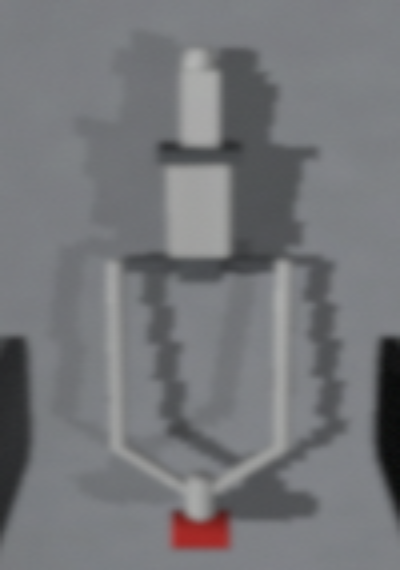

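send_rows(
  steps="0 1.9 1.1 -30 0 0 0; 0 0 0 -40 0 0 0; 0 0 0 -35 0 0 0; 0 0 0 -15 0 0 0; 0 0 0 -8 0 0 0; 0 0 0 0 0 0 0; 0.4 0 0 0 0 0 0; 1 0 0 0 0 0 0; 1 0 0 0 0 0 0; 1 0 0 0 0 0 0; 1 0 0 0 0 0 0",
  newtons=40,
)

```text
t: 3.25
ee_pos: [0.565, -0.2113, 0.0302]
tcp_rot: [0.469, 0.528, -0.468, 0.531]
wrist_force: [-0.9, 0.7, 6.7]
gripper_width: 0.0125
```

```bash
python3 look.py w2
```

```text
3.25 [ 0.565  -0.2113  0.0302] [[0.0031, 0.9925, 0.1219], [-0.0015, 0.1219, -0.9925], [-1.0, 0.0029, 0.0019]] [-0.87  0.67  6.72] 0.012492803556074244
```

View pics/w2.png

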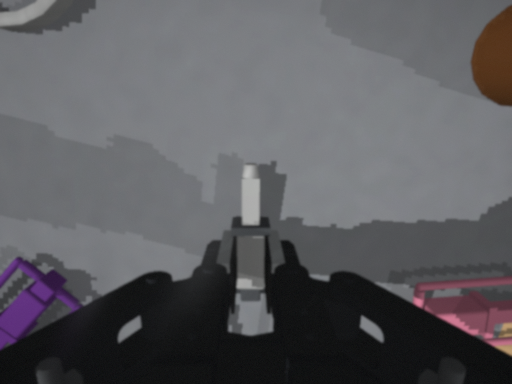

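send_rows(
  steps="1 0 0 20 0 0 0; 1 0 0 50 0 0 0; 1 0 0 50 0 0 0; 1 -3 40 0 0 0 2; 1 -4 47 0 0 0 2; 1 -4 47 0 0 0 2; 1 -4 47 0 0 0 2.3; 1 -4 47 0 0 0 0; 1 -4 47 0 0 0 0; 1 -2 48 0 0 0 0; 1 0 0 0 0 0 0; 1 0 0 0 0 0 0",
)

```text
t: 4.5
ee_pos: [0.5387, 0.1131, 0.1487]
tcp_rot: [0.428, 0.563, -0.428, 0.563]
wrist_force: [0.7, -0.3, -1.3]
gripper_width: 0.0129
```

```bash
python3 look.py w3; python3 look.py s3 scene; python3 look.py d3 side
```

```text
4.5 [0.5387 0.1131 0.1487] [[0.0005, 0.9638, 0.2667], [-0.0004, 0.2667, -0.9638], [-1.0, 0.0004, 0.0005]] [ 0.71 -0.3  -1.35] 0.012913749985004745
4.55 [0.5389 0.112  0.1486] [[0.0005, 0.9643, 0.2648], [-0.0005, 0.2648, -0.9643], [-1.0, 0.0004, 0.0006]] [ 0.07 -0.09 -0.35] 0.012992088786145797
4.6 [0.539  0.1113 0.1485] [[0.0002, 0.9647, 0.2634], [-0.0004, 0.2634, -0.9647], [-1.0, 0.0001, 0.0005]] [-0.16 -0.76 -0.93] 0.012659638530716607
```

View pics/w3.png

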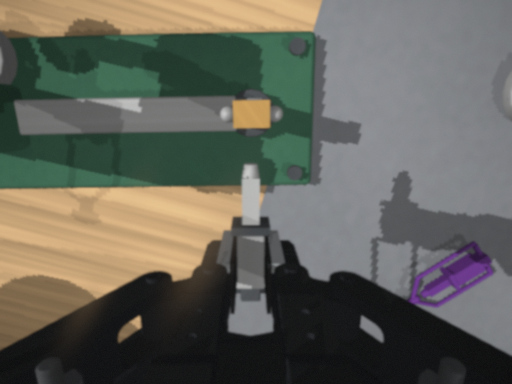

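View pics/s3.png

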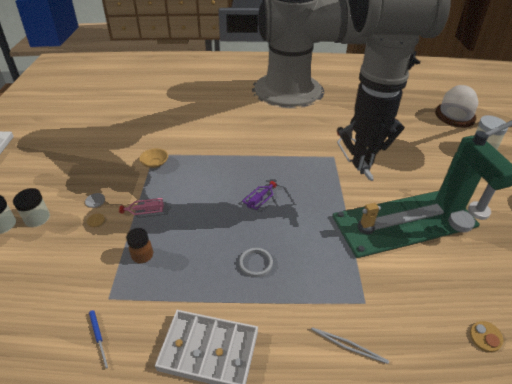

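View pics/d3.png

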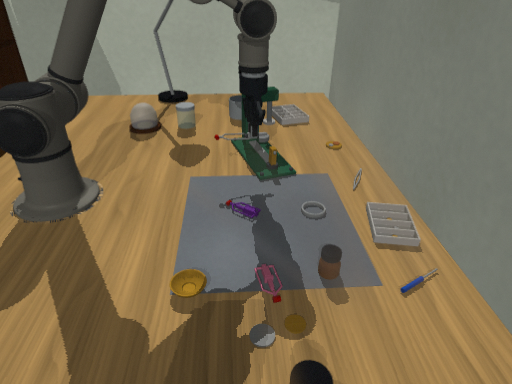

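```bash
cat > rel.py <<'E'
from h import *
import sys
z=np.load(sys.argv[1]+".npz");im=z["im"].astype(int);d=z["d"]
m=camera_model("wrist");Q=cloud("wrist",d,m["hand_eye"],m)*1000
X=Q[...,1];Y=-Q[...,2];Z=-Q[...,0]  # pin frame: x fwd, y left, z up rel TCP
r,g,b=im[...,0],im[...,1],im[...,2]
zt=float(sys.argv[2]) if len(sys.argv)>2 else -30
k=(abs(Y)<8)&(X>18)&(X<52)&(abs(Z+18)<8)&(abs(r-b)<30)
print("shank n",k.sum(),"Xmax",np.percentile(X[k],99).round(1))
for a in range(10,52,4):
    q=k&(X>=a)&(X<a+4)
    if q.sum()>3: print("  ",a,q.sum(),Y[q].min().round(2),Y[q].max().round(2),Y[q].mean().round(2),"z",np.median(Z[q]).round(2))
s=(r>110)&(r-b>60)&(X>20)&(abs(Y)<40)&(X<150)
zt=np.percentile(Z[s],50);t=s&(abs(Z-zt)<4)
print("spindle top n",t.sum(),"z",zt.round(2),"X",np.percentile(X[t],[1,99]).round(2),"Y",np.percentile(Y[t],[1,99]).round(2),"mean",X[t].mean().round(2),Y[t].mean().round(2))
print("rect",cv2.minAreaRect(np.c_[X[t],Y[t]].astype(np.float32)))
# link edges / plate edge
l=(abs(r-b)<25)&(abs(r-g)<25)&(abs(Z-zt+53)<5)&(Y>20)&(Y<200)&(X>20)&(X<150)&(r>60)
if l.sum()>50: print("plate?",l.sum())
gp=(g>r+8)&(g>b)&(X<160)
zz=np.median(Z[gp]);gp&=abs(Z-zz)<4
print("plate z",zz.round(2))
# near plate edge (min X) per column of Y
e=[]
for y in np.arange(-30,160,4):
    q=gp&(abs(Y-y)<2)
    if q.sum()>10:e.append((y,X[q].min(),X[q].max()))
e=np.array(e);print("edge fits deg",[np.degrees(np.arctan(np.polyfit(e[:,0],e[:,i],1)[0])).round(2) for i in (1,2)],e[:,1].round(1)[:40:4],e[:,2].round(1)[::4])
E
python3 rel.py w3
```

```text
shank n 935 Xmax 42.9
   18 143 -3.33 4.57 0.46 z -17.53
   22 141 -3.31 4.55 0.67 z -17.48
   26 142 -2.81 4.52 0.97 z -17.43
   30 157 -3.23 4.51 0.6 z -17.61
   34 162 -3.26 4.52 0.6 z -17.71
   38 141 -2.8 4.09 0.62 z -18.85
   42 49 -2.3 3.64 0.62 z -20.52
spindle top n 3228 z -147.6 X [126.63 148.48] Y [-39.23  39.21] mean 137.82 0.24
rect ((137.6246795654297, 0.0250091552734375), (22.62264633178711, 79.9222183227539), 0.04602846875786781)
plate z -135.96
edge fits deg [np.float64(-1.87), np.float64(-0.88)] [ 5.9  4.6 25.   5.9  6.1  5.1  5.2  5.3  5.   5.2] [123.5 123.8 122.8 122.8 122.3 122.  121.7 121.8 121.7 121.1 121.5 121. ]
```

```bash
sed -i 's/(abs(Y)<40)&(X<150)$/(abs(Y)<40)\&(X<150)\&(Z>-110)/' rel.py; python3 rel.py w3 | grep -A1 spind; python3 - <<'E'
from h import *
z=np.load("w3.npz");im=z["im"];print(im[185:200:5,0:230:30].tolist()[0])
# plate edges via green mask subpixel: left edge of plate rows for cols 20..230
i=im.astype(int);g=(i[...,1]>i[...,0]+15)
m=camera_model("wrist")
far=[];near=[]
for c in range(20,300,10):
    r=np.where(g[:,c])[0]
    r=r[(r<200)]
    if len(r): far.append((c,r.min()));near.append((c,r.max()))
far=np.array(far,float);near=np.array(near,float)
for e in(far,near):
    p=plane(m,m["hand_eye"]@np.eye(4),e,0) if 0 else unproj(m,m["hand_eye"],e,np.ones(len(e)))
    o=m["hand_eye"][:3,3];dd=p-o;p=o+dd*((.136-o[0])/dd[:,0:1])
    x=p[:,1]*1000;y=-p[:,2]*1000
    f=np.polyfit(y,x,1);res=x-np.polyval(f,y);k=abs(res)<1.5;f=np.polyfit(y[k],x[k],1);print(np.degrees(np.arctan(f[0])),f,k.sum(),len(k))
E
```

```text
spindle top n 1029 z -71.68 X [56.68 72.27] Y [-10.4   11.02] mean 64.52 0.29
rect ((64.4655990600586, 0.3160429000854492), (15.676521301269531, 21.67959213256836), 0.15672573447227478)
[[62, 102, 80], [60, 99, 78], [62, 102, 80], [63, 100, 79], [72, 103, 81], [87, 107, 83], [84, 89, 68], [82, 85, 65]]
-0.9147571712926111 [-1.59668812e-02  1.22423497e+02] 28 28
-1.142097094150499 [-0.019936    7.52485602] 21 28
```

send_rows(
  steps="1 0 0.7 -25 0 0 0.9; 1 0 0 -25 0 0 0; 1 0 0 -16 0 0 0; 1 0 0 0 0 0 0; 1 0 0 0 0 0 0; 1 0 0 0 0 0 0",
)

```text
t: 5.25
ee_pos: [0.5398, 0.1122, 0.0835]
tcp_rot: [0.425, 0.565, -0.424, 0.566]
wrist_force: [-0.2, 0.8, -0.1]
gripper_width: 0.0126
```

```bash
python3 look.py w4; python3 rel.py w4; python3 look.py d4 side; python3 look.py s4 scene; python3 -c "
import cv2
a=cv2.imread('pics/d4.png');b=cv2.imread('pics/s4.png')
cv2.imwrite('pics/c4.png',cv2.hconcat([cv2.resize(a[110:190,200:320],(480,320)),cv2.resize(b[130:240,300:420],(320,320))]))"
```

```text
5.25 [0.5398 0.1122 0.0835] [[0.0021, 0.9606, 0.278], [0.0, 0.278, -0.9606], [-1.0, 0.002, 0.0005]] [-0.17  0.75 -0.13] 0.012607684144417083
shank n 959 Xmax 42.8
   18 157 -3.35 4.6 0.6 z -17.53
   22 148 -3.31 4.56 0.63 z -17.48
   26 148 -3.27 4.53 0.66 z -17.58
   30 157 -3.21 4.51 0.58 z -17.52
   34 160 -3.38 4.58 0.68 z -17.8
   38 138 -2.8 4.09 0.63 z -18.82
   42 51 -2.31 3.62 0.6 z -20.03
spindle top n 2347 z -6.84 X [55.73 71.4 ] Y [-10.05  11.5 ] mean 63.66 0.74
rect ((63.54119873046875, 0.7697820663452148), (15.830940246582031, 22.095914840698242), 0.20656737685203552)
plate? 10032
plate z -70.87
edge fits deg [np.float64(-1.69), np.float64(-7.68)] [ 5.1  4.8 35.   5.6  5.6  4.9  5.1  4.6  4.6  4.4] [122.6 122.7 122.2 122.3 122.1 122.  122.2 122.  122.9 122.2 122.   99.9]
5.3 [0.5398 0.1124 0.0835] [[0.0023, 0.9605, 0.2783], [0.0, 0.2783, -0.9605], [-1.0, 0.0022, 0.0006]] [ 0.55  0.42 -1.56] 0.012712799533227978
5.35 [0.5396 0.1126 0.0834] [[0.0021, 0.9604, 0.2786], [0.0, 0.2786, -0.9604], [-1.0, 0.002, 0.0006]] [-0.22 -0.23 -0.78] 0.012443321413634125
```

View pics/w4.png

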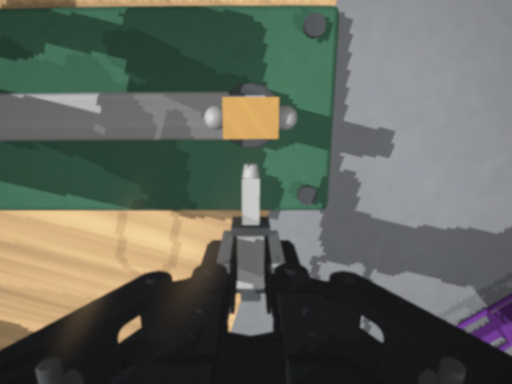

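View pics/c4.png

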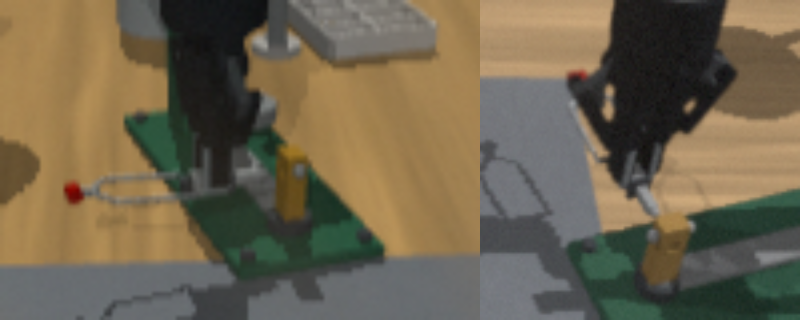

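send_rows(
  steps="1 0 0 -1.3 0 0 0; 1 4.8 1.4 0 0 0 0; 1 3.8 1.1 0 0 0 0; 1 1.9 0.55 0 0 0 0; 1 1.9 0.55 0 0 0 0; 1 0 0 0 0 0 0",
)

```text
t: 6.0
ee_pos: [0.5516, 0.1165, 0.0809]
tcp_rot: [0.425, 0.565, -0.425, 0.566]
wrist_force: [-1.1, 0.5, -1.0]
gripper_width: 0.0127
```

```bash
cat > st.py <<'E'
from h import *
s=observe();Rt=R.from_quat(s["tcp_rot"]).as_matrix()
ex=np.array([.9604,.2786,0]);ey=np.array([-.2786,.9604,0])
sp=np.array([.6008,.1306,0])
q=(s["ee_pos"]-sp)*1000
f=s["wrist_force"];t=s["wrist_torque"]
print("t",s["t"],"press-frame TCP",(q@ex).round(2),(q@ey).round(2),q[2].round(2),"F",(f@ex).round(2),(f@ey).round(2),f[2].round(2),"T",(t@ex).round(2),(t@ey).round(2),t[2].round(2),"yaw",np.degrees(np.arctan2(Rt[1,1],Rt[0,1])).round(2),"pitch",np.degrees(Rt[2,1]).round(2))
E
python3 st.py
```

```text
t 6.0 press-frame TCP -51.22 0.18 80.94 F -0.94 0.76 -1.03 T 0.02 -0.02 0.0 yaw 16.21 pitch 0.0
```

send_rows(
  steps="1 0.2 -0.8 1.2 0 0 0; 1 0 0 0 0 0 0; 1 0 0 0 0 0 0",
)

```text
t: 6.3
ee_pos: [0.5515, 0.1155, 0.0823]
tcp_rot: [0.425, 0.565, -0.425, 0.565]
wrist_force: [0.3, 0.7, -1.3]
gripper_width: 0.0127
```

```bash
python3 st.py; python3 look.py w5; python3 rel.py w5|grep -v plate; python3 st.py
```

```text
t 6.3 press-frame TCP -51.54 -0.73 82.31 F 0.44 0.6 -1.3 T 0.0 0.04 0.03 yaw 16.19 pitch 0.01
6.3 [0.5515 0.1155 0.0823] [[0.0001, 0.9603, 0.2789], [-0.0001, 0.2789, -0.9603], [-1.0, 0.0001, 0.0001]] [ 0.26  0.7  -1.3 ] 0.012669985424523834
shank n 864 Xmax 40.4
   18 146 -3.34 4.58 0.6 z -17.53
   22 153 -3.29 4.55 0.58 z -17.53
   26 148 -3.25 4.53 0.68 z -17.62
   30 156 -3.23 4.52 0.56 z -17.69
   34 167 -3.26 4.59 0.66 z -17.85
   38 94 -2.8 4.11 0.72 z -18.65
spindle top n 3834 z -80.87 X [113.69 128.08] Y [-39.15  39.16] mean 120.94 0.04
rect ((120.91898345947266, 0.0049591064453125), (79.91734313964844, 15.32563304901123), 89.9626235961914)
edge fits deg [np.float64(-4.43), np.float64(-6.81)] [-7.1 -7.1 69.4 -6.2 -6.4 -6.3 -6.4 -6.4 -6.5 -6.5] [110.4 110.5 110.4 110.4 110.5 109.9 109.9 110.1 110.3 109.9 110.2  95.9]
t 6.35 press-frame TCP -51.59 -0.66 82.25 F -0.84 -1.06 -1.7 T -0.01 -0.02 -0.03 yaw 16.2 pitch -0.0
```

View pics/w5.png

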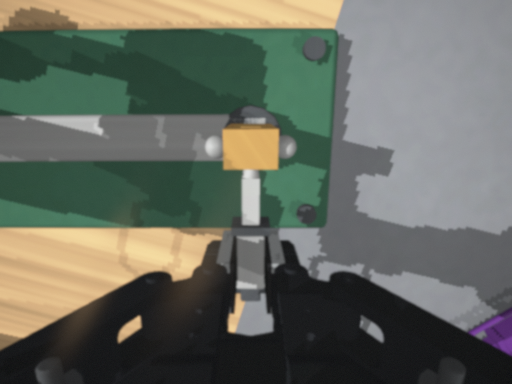

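send_rows(
  steps="1 1.9 0.55 0 0 0 0; 1 1.9 0.55 0 0 0 0; 1 0 0 0 0 0 0",
)

```text
t: 6.65
ee_pos: [0.5557, 0.1168, 0.0822]
tcp_rot: [0.425, 0.565, -0.424, 0.566]
wrist_force: [0.7, -0.3, -0.7]
gripper_width: 0.0127
```

```bash
python3 st.py
```

```text
t 6.65 press-frame TCP -47.21 -0.69 82.25 F 0.57 -0.52 -0.72 T 0.03 -0.0 0.02 yaw 16.2 pitch 0.02
```

send_rows(
  steps="1 1.9 0.55 0 0 0 0; 1 1.9 0.55 0 0 0 0; 1 0 0 0 0 0 0",
)

```text
t: 6.95
ee_pos: [0.5594, 0.1179, 0.0822]
tcp_rot: [0.425, 0.565, -0.424, 0.566]
wrist_force: [-0.5, 0.5, -1.3]
gripper_width: 0.0124
```

```bash
python3 st.py
```

```text
t 6.95 press-frame TCP -43.27 -0.69 82.25 F -0.39 0.6 -1.26 T -0.02 -0.03 0.02 yaw 16.2 pitch 0.02
```

send_rows(
  steps="1 1.9 0.55 0 0 0 0; 1 1.9 0.55 0 0 0 0; 1 0 0 0 0 0 0",
)

```text
t: 7.25
ee_pos: [0.5632, 0.119, 0.0823]
tcp_rot: [0.425, 0.565, -0.424, 0.566]
wrist_force: [0.5, 0.3, -0.8]
gripper_width: 0.0129
```

```bash
python3 st.py
```

```text
t 7.25 press-frame TCP -39.31 -0.69 82.25 F 0.56 0.17 -0.81 T 0.03 -0.05 0.05 yaw 16.2 pitch 0.02
```

send_rows(
  steps="1 1.9 0.55 0 0 0 0; 1 1.9 0.55 0 0 0 0; 1 1.9 0.55 0 0 0 0; 1 0 0 0 0 0 0",
)

```text
t: 7.65
ee_pos: [0.5689, 0.1206, 0.0822]
tcp_rot: [0.425, 0.565, -0.425, 0.566]
wrist_force: [0.6, 0.1, -2.0]
gripper_width: 0.0126
```

```bash
python3 st.py
```

```text
t 7.65 press-frame TCP -33.38 -0.7 82.23 F 0.63 -0.1 -2.02 T 0.04 -0.01 -0.02 yaw 16.2 pitch 0.02
```

send_rows(
  steps="1 1.9 0.55 0 0 0 0; 1 1.9 0.55 0 0 0 0; 1 1.9 0.55 0 0 0 0; 1 0 0 0 0 0 0",
)

```text
t: 8.05
ee_pos: [0.5746, 0.1223, 0.0822]
tcp_rot: [0.425, 0.565, -0.424, 0.566]
wrist_force: [1.2, 0.0, -1.6]
gripper_width: 0.0127
```

```bash
python3 st.py
```

```text
t 8.05 press-frame TCP -27.46 -0.69 82.22 F 1.13 -0.29 -1.63 T -0.01 0.03 0.02 yaw 16.2 pitch 0.02
```

send_rows(
  steps="1 0.96 0.28 0 0 0 0; 1 0.96 0.28 0 0 0 0; 1 0.96 0.28 0 0 0 0; 1 0 0 0 0 0 0",
)

```text
t: 8.45
ee_pos: [0.5773, 0.1231, 0.0822]
tcp_rot: [0.425, 0.565, -0.425, 0.566]
wrist_force: [0.2, -0.0, -0.6]
gripper_width: 0.0129
```

```bash
python3 st.py
```

```text
t 8.45 press-frame TCP -24.63 -0.69 82.23 F 0.18 -0.08 -0.63 T 0.03 -0.02 0.04 yaw 16.2 pitch 0.01
```

send_rows(
  steps="1 0.96 0.28 0 0 0 0; 1 0 0 0 0 0 0",
)

```text
t: 8.65
ee_pos: [0.5783, 0.1234, 0.0822]
tcp_rot: [0.425, 0.565, -0.425, 0.566]
wrist_force: [0.0, 0.0, -1.7]
gripper_width: 0.0128
```

```bash
python3 st.py; python3 look.py w6
```

```text
t 8.65 press-frame TCP -23.67 -0.68 82.25 F 0.02 0.04 -1.71 T -0.02 -0.01 0.01 yaw 16.2 pitch 0.01
8.65 [0.5783 0.1234 0.0822] [[0.0001, 0.9603, 0.279], [-0.0001, 0.279, -0.9603], [-1.0, 0.0001, 0.0001]] [ 0.01  0.04 -1.71] 0.012820267075015174
```

View pics/w6.png

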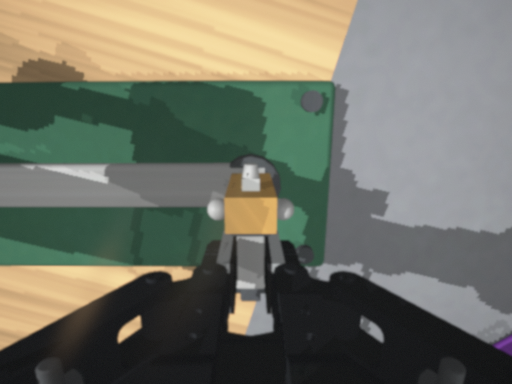

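Pin is through (tip visible past the spindle at (250,178)). Feel for the collar contact.

send_rows(
  steps="1 0.77 0.22 0 0 0 0; 1 0 0 0 0 0 0",
)

```text
t: 8.9
ee_pos: [0.5788, 0.1235, 0.0822]
tcp_rot: [0.424, 0.566, -0.425, 0.565]
wrist_force: [0.1, -0.4, -2.2]
gripper_width: 0.0129
```

```bash
python3 st.py
```

```text
t 8.9 press-frame TCP -23.07 -0.66 82.17 F -0.05 -0.38 -2.23 T 0.0 0.06 0.04 yaw 16.2 pitch -0.02
```

send_rows(
  steps="1 0.77 0.22 0 0 0 0; 1 0 0 0 0 0 0",
)

```text
t: 9.1
ee_pos: [0.5789, 0.1236, 0.0821]
tcp_rot: [0.424, 0.566, -0.425, 0.565]
wrist_force: [-4.8, -1.5, 0.8]
gripper_width: 0.0129
```

```bash
python3 st.py
```

```text
t 9.1 press-frame TCP -22.96 -0.63 82.07 F -5.08 -0.13 0.84 T -0.04 0.7 0.02 yaw 16.21 pitch -0.12
```

send_rows(
  steps="1 -0.4 -0.1 0 0 0 0; 0.5 0 0 0 0 0 0; 0.3 0 0 0 0 0 0; 0.3 0 0 0 0 0 0; 0.3 0 0 0 0 0 0",
)

```text
t: 9.6
ee_pos: [0.5798, 0.1238, 0.0824]
tcp_rot: [0.425, 0.565, -0.424, 0.566]
wrist_force: [1.1, -0.4, -0.5]
gripper_width: 0.0299
```

```bash
python3 st.py; python3 look.py w7;python3 look.py d7 side
```

```text
t 9.6 press-frame TCP -22.12 -0.7 82.44 F 0.99 -0.7 -0.46 T 0.01 -0.02 -0.04 yaw 16.2 pitch 0.06
9.6 [0.5798 0.1238 0.0824] [[0.0011, 0.9603, 0.279], [0.0001, 0.279, -0.9603], [-1.0, 0.0011, 0.0002]] [ 1.14 -0.4  -0.46] 0.029856833325622747
9.65 [0.5796 0.1237 0.0824] [[0.0009, 0.9603, 0.279], [0.0, 0.279, -0.9603], [-1.0, 0.0008, 0.0002]] [ 0.67  0.02 -0.34] 0.029678768112176828
```

View pics/w7.png

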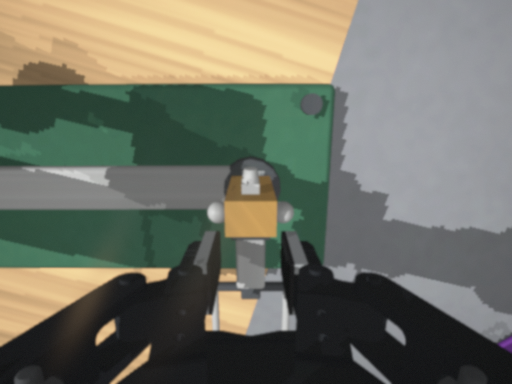

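send_rows(
  steps="0.3 0 0 10 0 0 0; 0.3 0 0 30 0 0 0; 0.3 0 0 40 0 0 0; 0.3 -30 -9 40 0 0 0; 0.3 -30 -9 0 0 0 0; 0.3 -29 -8 0 0 0 0; 0.3 0 0 0 0 0 0; 0.3 0 0 0 0 0 0",
)

```text
t: 10.5
ee_pos: [0.4912, 0.0978, 0.2027]
tcp_rot: [0.425, 0.565, -0.424, 0.566]
wrist_force: [1.0, -0.7, 0.0]
gripper_width: 0.0302
```

```bash
python3 st.py; python3 look.py w8;python3 look.py d8 side; python3 look.py s8 scene; python3 -c "
import cv2
a=cv2.imread('pics/d8.png');b=cv2.imread('pics/s8.png')
cv2.imwrite('pics/c8.png',cv2.hconcat([cv2.resize(a[110:190,200:320],(480,320)),cv2.resize(b[130:240,300:420],(320,320))]))"
```

```text
t 10.5 press-frame TCP -114.36 -0.96 202.74 F 0.71 -0.99 0.04 T -0.02 -0.04 0.01 yaw 16.18 pitch 0.13
10.5 [0.4912 0.0978 0.2027] [[0.0023, 0.9604, 0.2787], [0.0001, 0.2787, -0.9604], [-1.0, 0.0023, 0.0006]] [ 0.96 -0.75  0.04] 0.03015918207455228
10.55 [0.4918 0.0979 0.2024] [[0.0022, 0.9603, 0.2789], [0.0001, 0.2789, -0.9603], [-1.0, 0.0022, 0.0005]] [-0.18 -0.73  0.01] 0.03004322588488074
10.6 [0.4919 0.0979 0.2021] [[0.0016, 0.9603, 0.279], [0.0, 0.279, -0.9603], [-1.0, 0.0016, 0.0004]] [ 0.78  1.53 -0.58] 0.03014114783508496
```

View pics/w8.png

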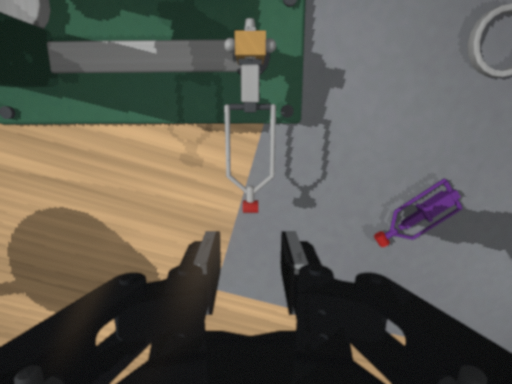

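View pics/c8.png

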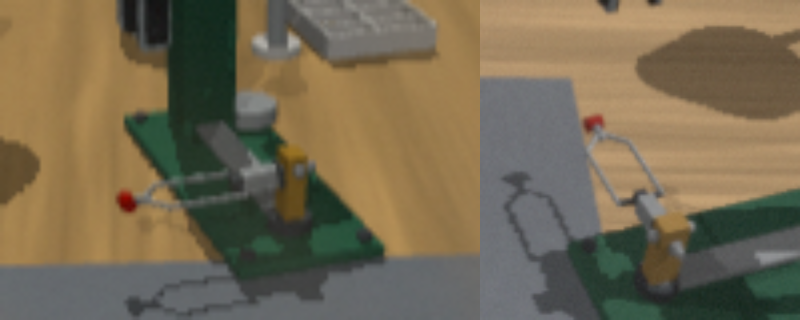

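```bash
cat > pf.py <<'E'
from h import *
import sys
z=np.load(sys.argv[1]+".npz");im=z["im"].astype(int);P=z["P"]
ex=np.array([.9604,.2786,0]);ey=np.array([-.2786,.9604,0]);sp=np.array([.6008,.1306,0])
Q=(P-sp)*1000;X=Q@ex;Y=Q@ey;Z=Q[...,2]
r,g,b=im[...,0],im[...,1],im[...,2]
w=(abs(Y)<26)&(X>-150)&(X<130)&(Z>25)
k=w&(r>110)&(g<80)&(b<80)
if k.sum(): print("knob",k.sum(),"X",X[k].mean().round(2),np.percentile(X[k],[2,98]).round(1),"Y",np.percentile(Y[k],[2,98]).round(1),Y[k].mean().round(2),"Z",np.percentile(Z[k],[2,50,95]).round(1))
gr=w&(abs(r-b)<35)&~k
for a in range(-130,100,5):
    q=gr&(X>=a)&(X<a+5)
    if q.sum()>3: print(a,q.sum(),"Y",Y[q].min().round(1),Y[q].max().round(1),"Z",np.median(Z[q]).round(1),np.percentile(Z[q],95).round(1))
s=w&(r>110)&(r-b>60)&(abs(X)<15)&(g>80);print("spindle X",np.percentile(X[s],[2,98]).round(1),"Y",np.percentile(Y[s],[2,98]).round(1),"Z",np.percentile(Z[s],[5,50,95]).round(1))
E
python3 pf.py w8
```

```text
knob 164 X -129.67 [-134.9 -125.3] Y [-6.4  5.9] -0.26 Z [57.8 61.2 62.4]
-130 22 Y -17.9 17.2 Z 200.9 216.1
-125 354 Y -17.5 16.8 Z 207.7 217.8
-120 446 Y -17.1 16.7 Z 211.4 222.6
-115 492 Y -17.1 16.5 Z 207.9 222.4
-110 893 Y -26.0 26.0 Z 204.9 252.0
-105 7644 Y -26.0 26.0 Z 257.1 268.2
-100 8671 Y -25.1 25.3 Z 262.0 275.5
-95 1333 Y -20.9 20.6 Z 275.1 277.2
-90 51 Y -20.8 20.4 Z 58.0 58.9
-85 46 Y -20.6 20.3 Z 58.2 59.2
-80 49 Y -20.5 20.2 Z 58.1 59.2
-75 52 Y -21.4 20.1 Z 58.2 59.3
-70 54 Y -21.2 20.0 Z 58.1 59.4
-65 56 Y -21.0 20.7 Z 58.4 59.4
-60 60 Y -21.0 20.8 Z 58.0 59.2
-55 59 Y -20.8 20.5 Z 58.4 59.4
-50 211 Y -20.7 20.5 Z 59.1 63.2
-45 195 Y -20.6 20.4 Z 59.6 64.9
-40 118 Y -6.5 6.3 Z 65.4 66.3
-35 113 Y -6.4 6.2 Z 65.9 66.9
-30 113 Y -7.1 6.2 Z 66.2 67.4
-25 127 Y -7.1 6.9 Z 66.7 67.8
-20 133 Y -7.0 6.9 Z 67.2 68.3
-15 183 Y -12.6 24.0 Z 67.4 69.0
-10 132 Y -15.2 25.7 Z 63.8 69.2
-5 186 Y -19.6 25.6 Z 70.9 72.9
0 126 Y -19.6 25.5 Z 71.0 73.2
5 9 Y 22.7 25.5 Z 25.7 26.3
10 68 Y -3.8 25.4 Z 66.1 67.2
15 51 Y -3.0 3.0 Z 65.2 66.2
spindle X [-7.6  7.5] Y [-10.2  10.8] Z [75.6 77.  78.3]
```

send_rows(
  steps="0.3 -15.6 -4.5 -40 0 0 0; 0.3 0 0 -40 0 0 0; 0.3 0 0 -20 0 0 0; 0.3 0 0 -10 0 0 0; 0.3 0 0 0 0 0 0; 0.3 0 0 0 0 0 0",
  newtons=20,
)

```text
t: 11.25
ee_pos: [0.4762, 0.0934, 0.0922]
tcp_rot: [0.425, 0.565, -0.424, 0.566]
wrist_force: [0.6, 0.0, -0.0]
gripper_width: 0.03
```

```bash
python3 st.py; python3 look.py w9; python3 pf.py w9|grep -v "^-1"
```

```text
t 11.25 press-frame TCP -130.05 -0.97 92.21 F 0.54 -0.13 -0.01 T -0.01 -0.03 -0.04 yaw 16.21 pitch 0.07
11.25 [0.4762 0.0934 0.0922] [[0.0013, 0.9602, 0.2792], [-0.0, 0.2792, -0.9602], [-1.0, 0.0012, 0.0004]] [ 0.56  0.02 -0.01] 0.02998079378418254
-95 146 Y -20.8 20.6 Z 58.0 59.1
-90 147 Y -21.1 20.8 Z 57.9 59.1
-85 167 Y -21.0 20.9 Z 58.0 59.1
-80 154 Y -20.8 20.6 Z 58.1 59.3
-75 165 Y -21.1 20.9 Z 58.0 59.3
-70 171 Y -20.9 20.7 Z 58.2 59.3
-65 181 Y -21.1 21.0 Z 58.0 59.3
-60 198 Y -20.9 20.9 Z 58.0 59.2
-55 182 Y -20.7 20.9 Z 58.3 59.2
-50 679 Y -21.1 21.2 Z 58.9 63.0
-45 714 Y -20.9 20.9 Z 59.9 64.9
-40 421 Y -7.0 7.0 Z 65.4 66.5
-35 423 Y -7.0 6.9 Z 65.9 67.1
-30 439 Y -6.8 6.9 Z 66.4 67.6
-25 448 Y -6.7 7.2 Z 66.8 68.0
-20 70 Y -6.6 7.2 Z 67.0 68.0Traceback (most recent call last):
  File "pf.py", line 14, in <module>
    s=w&(r>110)&(r-b>60)&(abs(X)<15)&(g>80);print("spindle X",np.percentile(X[s],[2,98]).round(1),"Y",np.percentile(Y[s],[2,98]).round(1),"Z",np.percentile(Z[s],[5,50,95]).round(1))
                                                              ~~~~~~~~~~~~~^^^^^^^^^^^^^
    return _quantile_unchecked(
        a, q, axis, out, overwrite_input, method, keepdims, weights)
    return _ureduce(a,
                    func=_quantile_ureduce_func,
    ...<5 lines>...
                    overwrite_input=overwrite_input,
                    method=method)
    r = func(a, **kwargs)
    result = _quantile(arr,
                       quantiles=q,
    ...<2 lines>...
                       out=out,
                       weights=wgt)
    slices_having_nans = np.isnan(arr[-1, ...])
                                  ~~~^^^^^^^^^
IndexError: index -1 is out of bounds for axis 0 with size 0
```

View pics/w9.png

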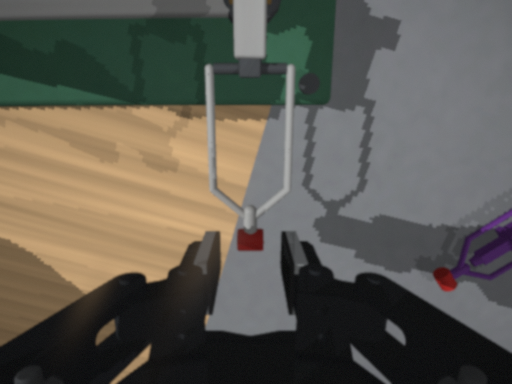

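send_rows(
  steps="0.3 0 0 -10 0 0 0; 0.3 0 0 -9 0 0 0; 0.3 0 0 0 0 0 0; 0.5 0 0 0 0 0 0; 0.65 0 0 0 0 0 0; 1 0 0 0 0 0 0; 1 0 0 0 0 0 0; 1 0 0 0 0 0 0",
)

```text
t: 12.1
ee_pos: [0.4753, 0.0933, 0.0728]
tcp_rot: [0.425, 0.565, -0.424, 0.566]
wrist_force: [0.4, 0.1, 0.0]
gripper_width: 0.0133
```

```bash
python3 st.py; python3 look.py w10; python3 pf.py w10 2>/dev/null|grep -v "^-1"; python3 look.py d10 side; python3 -c "
import cv2
a=cv2.imread('pics/d10.png');b=cv2.imread('pics/w10.png')
cv2.imwrite('pics/c10.png',cv2.hconcat([cv2.resize(a[110:190,200:300],(400,320)),cv2.resize(b,(400,320))]))"
```

```text
t 12.1 press-frame TCP -130.91 -0.82 72.77 F 0.43 0.01 0.03 T -0.01 -0.05 0.03 yaw 16.2 pitch 0.03
12.1 [0.4753 0.0933 0.0728] [[0.0005, 0.9603, 0.279], [-0.0001, 0.279, -0.9603], [-1.0, 0.0004, 0.0002]] [0.41 0.13 0.03] 0.01329200270258097
-95 200 Y -20.9 20.9 Z 57.9 59.1
-90 194 Y -21.1 20.7 Z 58.0 59.1
-85 204 Y -20.8 20.9 Z 58.0 59.1
-80 218 Y -21.0 20.7 Z 58.0 59.2
-75 212 Y -20.8 20.9 Z 58.1 59.4
-70 232 Y -21.0 20.9 Z 58.1 59.4
-65 234 Y -20.8 21.1 Z 58.2 59.5
-60 250 Y -21.1 21.0 Z 58.2 59.2
-55 258 Y -20.8 21.2 Z 58.2 59.4
-50 912 Y -20.6 21.0 Z 58.9 63.2
-45 935 Y -20.4 21.1 Z 60.4 65.4
-40 551 Y -7.0 7.0 Z 65.5 66.6
-35 583 Y -6.9 7.2 Z 65.8 67.1
-30 502 Y -6.8 7.2 Z 66.3 67.5
12.15 [0.4753 0.0933 0.0727] [[0.0005, 0.9603, 0.279], [-0.0001, 0.279, -0.9603], [-1.0, 0.0004, 0.0002]] [0.38 0.41 0.41] 0.01262994636136291
```

View pics/c10.png

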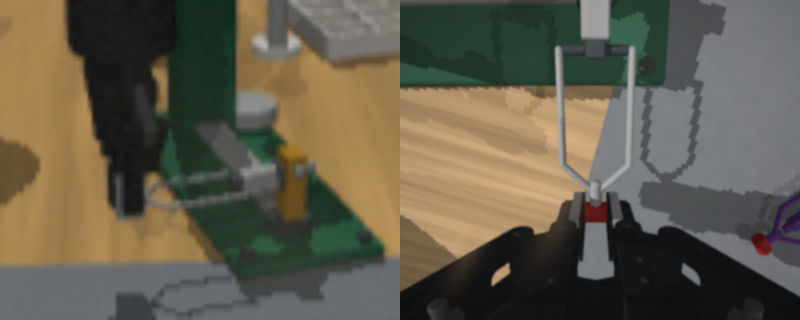

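```bash
cat > arc.py <<'E'
from h import *
import sys
# arc.py start_deg end_deg n cz  : rows along arc, relative increments
a,b,n=float(sys.argv[1]),float(sys.argv[2]),int(sys.argv[3]);cx=float(sys.argv[4]);cz=float(sys.argv[5])
s=observe();sp=np.array([.6008,.1306,0]);q=(s["ee_pos"]-sp)*1000
ex=np.array([.9604,.2786,0]);X=q@ex;Z=q[2]
ph=np.radians(np.linspace(a,b,n+1))
tx=cx-0.9+86*np.cos(ph);tz=cz+16.8+86*np.sin(ph)
print("actual",X.round(2),Z.round(2),"start target",tx[0].round(2),tz[0].round(2),"radius now",np.hypot(X+.9-cx,Z-16.8-cz).round(2),"ang",np.degrees(np.arctan2(Z-16.8-cz,X+.9-cx)).round(2))
print("; ".join(f"1 {d*.9604:.1f} {d*.2786:.1f} {e:.1f} 0 0 0" for d,e in zip(np.diff(tx),np.diff(tz))))
E
python3 arc.py 180 160 5 -44 57
```

```text
actual -130.89 72.72 start target -130.9 73.8 radius now 85.99 ang -179.28
1 0.2 0.1 6.0 0 0 0; 1 0.6 0.2 6.0 0 0 0; 1 1.0 0.3 5.9 0 0 0; 1 1.4 0.4 5.8 0 0 0; 1 1.8 0.5 5.7 0 0 0
```

send_rows(
  steps="1 0.2 0.1 6 0 0 0; 1 0.6 0.2 6 0 0 0; 1 1 0.3 5.9 0 0 0; 1 1.4 0.4 5.8 0 0 0; 1 1.8 0.5 5.7 0 0 0; 1 0 0 0 0 0 0",
  newtons=20,
)

```text
t: 12.8
ee_pos: [0.4804, 0.0948, 0.1027]
tcp_rot: [0.425, 0.565, -0.424, 0.566]
wrist_force: [-3.0, -1.1, -0.8]
gripper_width: 0.0133
```

```bash
python3 st.py; python3 look.py w11; python3 arc.py 160 130 8 -44 57.5
```

```text
t 12.8 press-frame TCP -125.61 -0.79 102.72 F -3.17 -0.2 -0.82 T -0.02 0.64 -0.02 yaw 16.2 pitch 0.03
12.8 [0.4804 0.0948 0.1027] [[0.0007, 0.9603, 0.2791], [-0.0001, 0.2791, -0.9603], [-1.0, 0.0006, 0.0003]] [-2.99 -1.08 -0.82] 0.013349768202352782
actual -125.7 102.35 start target -125.71 103.71 radius now 85.53 ang 160.86
1 2.0 0.6 5.2 0 0 0; 1 2.3 0.7 5.1 0 0 0; 1 2.7 0.8 4.9 0 0 0; 1 3.0 0.9 4.7 0 0 0; 1 3.2 0.9 4.5 0 0 0; 1 3.5 1.0 4.3 0 0 0; 1 3.8 1.1 4.0 0 0 0; 1 4.0 1.2 3.8 0 0 0
```

View pics/w11.png

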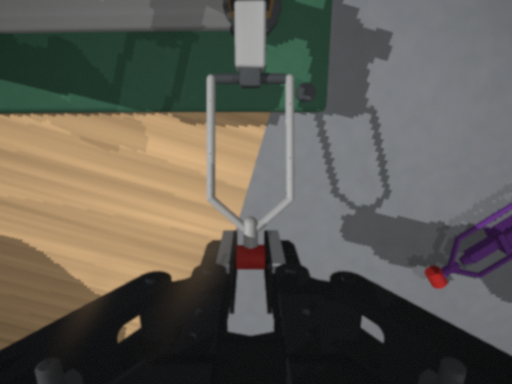

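send_rows(
  steps="1 1.6 0.5 5.2 0 0 0; 1 2.3 0.7 5.1 0 0 0; 1 2.7 0.8 4.9 0 0 0; 1 3 0.9 4.7 0 0 0; 1 0 0 0 0 0 0",
)

```text
t: 13.35
ee_pos: [0.4909, 0.0979, 0.1228]
tcp_rot: [0.425, 0.565, -0.424, 0.566]
wrist_force: [-2.1, -1.4, -0.8]
gripper_width: 0.0129
```

```bash
python3 st.py; python3 arc.py 145 115 8 -44 57.5
```

```text
t 13.35 press-frame TCP -114.62 -0.81 122.78 F -2.39 -0.79 -0.84 T -0.02 0.38 0.01 yaw 16.2 pitch 0.14
actual -114.62 122.78 start target -115.35 123.63 radius now 84.92 ang 145.18
1 3.2 0.9 4.5 0 0 0; 1 3.5 1.0 4.3 0 0 0; 1 3.8 1.1 4.0 0 0 0; 1 4.0 1.2 3.8 0 0 0; 1 4.3 1.2 3.5 0 0 0; 1 4.5 1.3 3.2 0 0 0; 1 4.7 1.3 2.9 0 0 0; 1 4.8 1.4 2.5 0 0 0
```

send_rows(
  steps="1 2.7 0.8 5 0 0 0; 1 3.4 1 4.4 0 0 0; 1 3.8 1.1 4.1 0 0 0; 1 4 1.2 3.9 0 0 0; 1 0 0 0 0 0 0",
)

```text
t: 13.85
ee_pos: [0.5047, 0.102, 0.14]
tcp_rot: [0.425, 0.565, -0.424, 0.566]
wrist_force: [-0.8, -0.5, -1.0]
gripper_width: 0.0131
```

```bash
python3 st.py; python3 arc.py 130 90 10 -44 57.5
```

```text
t 13.85 press-frame TCP -100.25 -0.7 139.96 F -0.92 -0.29 -0.99 T -0.07 0.36 0.03 yaw 16.21 pitch 0.11
actual -100.25 139.96 start target -100.18 140.18 radius now 85.88 ang 130.13
1 4.5 1.3 3.7 0 0 0; 1 4.8 1.4 3.4 0 0 0; 1 5.0 1.4 3.0 0 0 0; 1 5.2 1.5 2.6 0 0 0; 1 5.3 1.6 2.2 0 0 0; 1 5.5 1.6 1.9 0 0 0; 1 5.6 1.6 1.5 0 0 0; 1 5.7 1.6 1.0 0 0 0; 1 5.7 1.7 0.6 0 0 0; 1 5.8 1.7 0.2 0 0 0
```

send_rows(
  steps="1 4.5 1.3 3.8 0 0 0; 1 4.8 1.4 3.5 0 0 0; 1 5 1.4 3.1 0 0 0; 1 5.2 1.5 2.7 0 0 0; 1 5.3 1.6 2.3 0 0 0; 1 0 0 0 0 0 0",
)

```text
t: 14.45
ee_pos: [0.5295, 0.1092, 0.155]
tcp_rot: [0.425, 0.565, -0.424, 0.566]
wrist_force: [-1.4, -0.7, -0.0]
gripper_width: 0.0129
```

```bash
python3 st.py; python3 arc.py 110 70 10 -44 57.5; python3 look.py d12 side; python3 look.py w12;python3 -c "
import cv2
a=cv2.imread('pics/d12.png');b=cv2.imread('pics/w12.png')
cv2.imwrite('pics/c12.png',cv2.hconcat([cv2.resize(a[110:190,200:300],(400,320)),cv2.resize(b,(400,320))]))"
```

```text
t 14.45 press-frame TCP -74.44 -0.64 155.05 F -1.53 -0.24 -0.02 T 0.04 0.34 0.04 yaw 16.21 pitch 0.08
actual -74.44 155.05 start target -74.31 155.11 radius now 85.98 ang 110.09
1 5.5 1.6 1.9 0 0 0; 1 5.6 1.6 1.5 0 0 0; 1 5.7 1.6 1.0 0 0 0; 1 5.7 1.7 0.6 0 0 0; 1 5.8 1.7 0.2 0 0 0; 1 5.8 1.7 -0.2 0 0 0; 1 5.7 1.7 -0.6 0 0 0; 1 5.7 1.6 -1.0 0 0 0; 1 5.6 1.6 -1.5 0 0 0; 1 5.5 1.6 -1.9 0 0 0
14.45 [0.5295 0.1092 0.155 ] [[0.0014, 0.9603, 0.2791], [0.0001, 0.2791, -0.9603], [-1.0, 0.0014, 0.0003]] [-1.4  -0.66 -0.02] 0.012917347788549829
14.5 [0.5289 0.1092 0.1548] [[0.0006, 0.9603, 0.2791], [0.0, 0.2791, -0.9603], [-1.0, 0.0006, 0.0001]] [-0.89 -0.32 -0.88] 0.013008168264805149
```

View pics/c12.png

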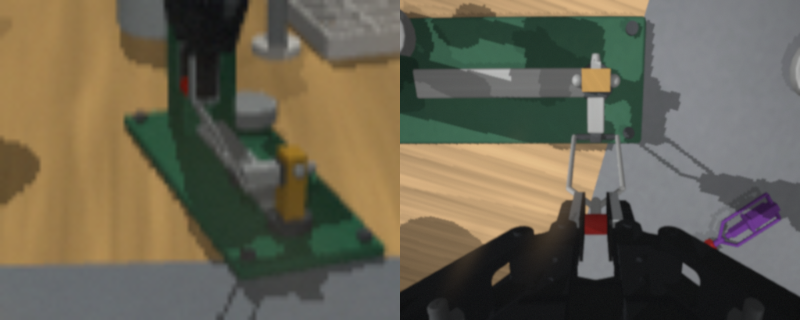

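send_rows(
  steps="1 5.5 1.6 1.9 0 0 0; 1 5.6 1.6 1.6 0 0 0; 1 5.7 1.6 1.1 0 0 0; 1 5.7 1.7 0.7 0 0 0; 1 5.8 1.7 0.3 0 0 0; 1 0 0 0 0 0 0",
)

```text
t: 15.15
ee_pos: [0.5577, 0.1174, 0.1603]
tcp_rot: [0.425, 0.565, -0.424, 0.566]
wrist_force: [-1.4, -1.2, 0.1]
gripper_width: 0.0134
```

```bash
python3 st.py; python3 arc.py 90 50 10 -44 57.5; python3 look.py w13; python3 pf.py w13|grep -v "^-[56789]"
```

```text
t 15.15 press-frame TCP -45.08 -0.63 160.33 F -1.66 -0.74 0.14 T 0.02 0.38 -0.04 yaw 16.21 pitch 0.05
actual -45.08 160.33 start target -44.9 160.3 radius now 86.03 ang 90.12
1 5.8 1.7 -0.2 0 0 0; 1 5.7 1.7 -0.6 0 0 0; 1 5.7 1.6 -1.0 0 0 0; 1 5.6 1.6 -1.5 0 0 0; 1 5.5 1.6 -1.9 0 0 0; 1 5.3 1.6 -2.2 0 0 0; 1 5.2 1.5 -2.6 0 0 0; 1 5.0 1.4 -3.0 0 0 0; 1 4.8 1.4 -3.4 0 0 0; 1 4.5 1.3 -3.7 0 0 0
15.15 [0.5577 0.1174 0.1603] [[0.0009, 0.9603, 0.2791], [-0.0, 0.2791, -0.9603], [-1.0, 0.0009, 0.0003]] [-1.39 -1.18  0.14] 0.013411173861660063
knob 200 X -54.31 [-57.1 -50.2] Y [-5.4  5.7] 1.65 Z [149.4 150.8 151.8]
-45 737 Y -26.0 26.0 Z 80.8 190.5
-40 2104 Y -26.0 26.0 Z 179.4 221.0
-35 7009 Y -26.0 26.0 Z 213.2 225.9
-30 10007 Y -19.7 20.2 Z 221.2 233.7
-25 375 Y -18.8 19.0 Z 232.1 235.2
-20 138 Y -6.7 6.5 Z 68.2 69.3
-15 183 Y -8.7 25.6 Z 68.2 69.3
-10 21 Y -6.5 25.5 Z 26.0 69.6
0 175 Y -19.2 26.0 Z 70.6 72.6
5 131 Y -16.6 25.9 Z 28.6 65.5
10 139 Y -13.3 25.9 Z 64.0 65.5
15 83 Y -4.5 5.8 Z 63.5 64.9
spindle X [-8.1  7.9] Y [-10.6  10.6] Z [75.6 77.  78. ]
```

View pics/w13.png

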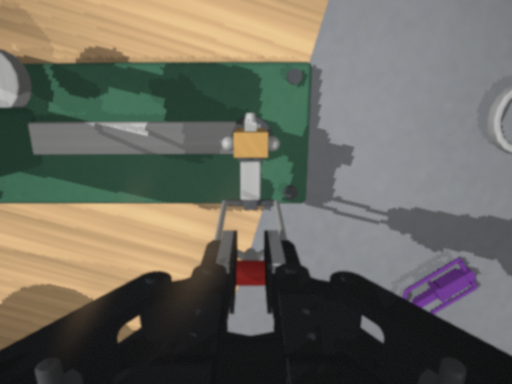

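send_rows(
  steps="1 0 0 0 0 0 0; 1 1.2 0.4 -0.8 -1.4 4.8 0; 1 1.2 0.4 -0.8 -1.4 4.8 0; 1 1.2 0.4 -0.9 -1.4 4.8 0; 1 0 0 0 0 0 0",
  newtons=40,
)

```text
t: 15.7
ee_pos: [0.5616, 0.1187, 0.1566]
tcp_rot: [0.347, 0.616, -0.495, 0.505]
wrist_force: [0.4, -0.4, -1.5]
gripper_width: 0.0125
```

```bash
python3 st.py; python3 look.py w14; python3 pf.py w14|grep -E "knob|^-[12]|^[1]|spin"; python3 -c "
from h import *
print(observe()['joint_pos'].round(3))"
```

```text
t 15.7 press-frame TCP -40.97 -0.47 156.64 F 0.31 -0.51 -1.5 T -0.02 -0.24 -0.03 yaw 16.21 pitch -14.86
15.7 [0.5616 0.1187 0.1566] [[-0.249, 0.9274, 0.2792], [-0.0727, 0.2696, -0.9602], [-0.9658, -0.2594, 0.0003]] [ 0.44 -0.4  -1.5 ] 0.012481865532270271
knob 180 X -52.98 [-56.1 -50.3] Y [-5.   5.4] 1.26 Z [148.4 149.9 150.7]
-25 2190 Y -26.0 20.2 Z 178.4 186.8
-20 2292 Y -25.8 25.9 Z 207.8 213.3
-15 5770 Y -26.0 26.0 Z 204.9 217.2
-10 3582 Y -19.6 25.5 Z 212.6 218.1
10 91 Y -13.8 25.9 Z 25.2 25.9
15 17 Y -8.0 7.4 Z 25.5 25.8
spindle X [-7.8  8. ] Y [-10.4  10.3] Z [56.5 76.8 77.9]
[ 0.099  0.659  1.303 -0.048  1.437  1.399]
```

View pics/w14.png

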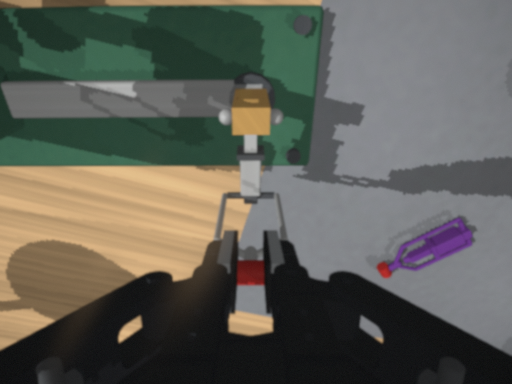

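```bash
cat > ax.py <<'E'
from h import *
import sys
z=np.load(sys.argv[1]+".npz");im=z["im"].astype(int);P=z["P"]
ex=np.array([.9604,.2786,0]);ey=np.array([-.2786,.9604,0]);sp=np.array([.6008,.1306,0])
Q=(P-sp)*1000;X=Q@ex;Y=Q@ey;Z=Q[...,2]
for u in range(int(sys.argv[2]),int(sys.argv[3]),int(sys.argv[4])):
    c=250
    print(u,im[u,c].tolist(),X[u,c].round(1),Y[u,c].round(1),Z[u,c].round(1))
E
python3 ax.py w14 70 240 6; echo; python3 ax.py w13 105 220 8
python3 -c "
import cv2
a=cv2.imread('pics/w14.png');cv2.imwrite('pics/w14c.png',cv2.resize(a[60:300,190:310],None,fx=3,fy=2.4))"
```

```text
70 [36, 56, 46] 18.4 0.4 12.4
76 [77, 80, 83] 16.4 0.4 25.2
82 [70, 74, 76] 12.3 0.4 25.3
88 [129, 122, 109] 8.0 0.4 24.2
94 [107, 85, 48] 8.1 0.4 43.7
100 [163, 129, 75] 7.3 0.4 56.9
106 [118, 93, 54] nan nan nan
112 [194, 151, 89] 5.2 0.4 77.0
118 [198, 155, 91] 1.8 0.4 77.0
124 [194, 152, 90] -1.7 0.4 77.3
130 [193, 151, 89] -5.5 0.4 76.7
136 [181, 181, 179] -13.6 0.3 64.3
142 [181, 181, 179] -17.7 0.3 64.1
148 [175, 175, 173] -22.2 0.3 63.3
154 [63, 65, 66] -25.3 0.3 66.0
160 [123, 124, 124] -28.6 0.3 68.0
166 [174, 174, 173] -33.3 0.3 67.2
172 [174, 173, 172] -37.7 0.3 67.3
178 [173, 173, 172] -41.9 0.3 67.9
184 [155, 154, 152] -46.5 0.3 67.9
190 [173, 173, 171] -51.9 0.3 66.5
196 [115, 116, 115] -58.1 0.3 64.2
202 [80, 73, 68] -62.9 0.3 64.5
208 [176, 157, 136] -108.8 0.2 1.1
214 [137, 139, 140] -115.1 0.2 2.1
220 [135, 137, 140] -123.0 0.1 1.0
226 [134, 136, 139] -129.9 0.1 1.6
232 [134, 133, 138] -138.4 0.1 0.3
238 [134, 135, 139] -145.9 0.1 0.5

105 [47, 75, 60] 25.7 0.3 13.0
113 [151, 155, 153] 19.6 0.3 63.0
121 [188, 188, 187] 14.4 0.3 64.0
129 [171, 172, 170] 9.2 0.3 64.7
137 [205, 161, 95] 4.7 0.3 76.1
145 [206, 162, 95] -0.2 0.3 77.8
153 [203, 161, 95] -5.5 0.3 76.6
161 [120, 122, 122] -12.1 0.2 68.6
169 [182, 182, 181] -17.9 0.2 66.9
177 [181, 182, 180] -23.5 0.2 67.2
185 [181, 181, 180] -29.1 0.2 67.7
193 [169, 169, 168] -35.1 0.2 67.0
201 [93, 95, 97] -41.0 0.2 66.8
209 [130, 116, 101] -47.3 0.2 66.1
217 [208, 171, 126] -76.6 0.1 -0.3
```

View pics/w14c.png

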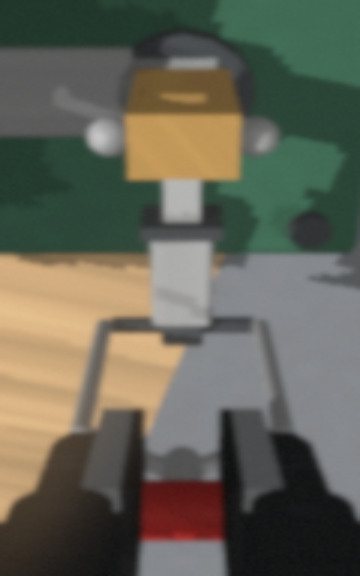

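```bash
for n in w9 w10 w11 w12 w13 w14; do python3 - $n <<'E'
from h import *
import sys
z=np.load(sys.argv[1]+".npz");im=z["im"].astype(int);d=z["d"]
m=camera_model("wrist");Q=cloud("wrist",d,m["hand_eye"],m)*1000
X=Q[...,1];Y=-Q[...,2];Z=-Q[...,0]
r,g,b=im[...,0],im[...,1],im[...,2]
k=(r>100)&(g<70)&(b<70)&(abs(Y)<12)&(abs(X)<30)
print(sys.argv[1],k.sum(),np.percentile(X[k],[3,50,97]).round(1),np.percentile(Z[k],[3,50,97]).round(1))
E
done
```

```text
w9 53 [-5.4 -3.3 -1.4] [-32.8 -31.1 -29.6]
w12 143 [-10.8  -8.7  -5.6] [-11.8 -10.5  -9.4]
w13 390 [-12.   -8.1  -4.9] [-11.2  -9.7  -8.5]
w14 324 [-12.3  -8.4  -5.4] [-11.1  -9.8  -8.7]Traceback (most recent call last):
  File "<stdin>", line 8, in <module>
    return _quantile_unchecked(
        a, q, axis, out, overwrite_input, method, keepdims, weights)
    return _ureduce(a,
                    func=_quantile_ureduce_func,
    ...<5 lines>...
                    overwrite_input=overwrite_input,
                    method=method)
    r = func(a, **kwargs)
    result = _quantile(arr,
                       quantiles=q,
    ...<2 lines>...
                       out=out,
                       weights=wgt)
    slices_having_nans = np.isnan(arr[-1, ...])
                                  ~~~^^^^^^^^^
IndexError: index -1 is out of bounds for axis 0 with size 0
Traceback (most recent call last):
IndexError: index -1 is out of bounds for axis 0 with size 0
```

send_rows(
  steps="1 2.9 0.8 0 0 0 0; 1 2.9 0.8 0 0 0 0; 1 2.9 0.8 0 0 0 0; 1 1.9 0.6 0 0 0 0; 1 0 0 0 0 0 0",
)

```text
t: 16.25
ee_pos: [0.5711, 0.1214, 0.158]
tcp_rot: [0.347, 0.616, -0.495, 0.505]
wrist_force: [-0.3, -0.5, 0.5]
gripper_width: 0.0124
```

```bash
python3 st.py; python3 look.py w15; python3 ax.py w15 70 240 6 
```

```text
t 16.25 press-frame TCP -31.06 -0.55 157.96 F -0.47 -0.43 0.53 T -0.0 -0.04 0.0 yaw 16.2 pitch -14.8
16.25 [0.5711 0.1214 0.158 ] [[-0.2479, 0.9277, 0.279], [-0.0725, 0.2694, -0.9603], [-0.9661, -0.2583, 0.0004]] [-0.33 -0.55  0.53] 0.012390885269065541
70 [42, 69, 54] 28.2 0.3 11.7
76 [42, 69, 55] 24.4 0.3 14.1
82 [40, 67, 52] 19.9 0.3 12.7
88 [56, 60, 60] 17.7 0.3 23.8
94 [73, 77, 79] 13.7 0.3 24.6
100 [158, 159, 157] 9.2 0.3 24.0
106 [111, 88, 51] 7.9 0.3 35.9
112 [133, 133, 133] 11.0 0.3 62.9
118 [138, 132, 121] 7.4 0.3 63.4
124 [169, 132, 78] 8.2 0.3 78.4
130 [198, 155, 91] 4.0 0.3 76.7
136 [201, 157, 93] 0.4 0.3 76.9
142 [197, 155, 91] -3.5 0.3 76.7
148 [194, 159, 107] -7.3 0.3 77.0
154 [140, 141, 140] -16.7 0.2 63.9
160 [82, 85, 86] -19.5 0.2 67.3
166 [176, 176, 175] -23.2 0.2 68.8
172 [176, 176, 175] -28.1 0.2 67.8
178 [177, 177, 176] -32.4 0.2 68.2
184 [166, 165, 163] -37.0 0.2 68.2
190 [166, 164, 164] -41.9 0.2 67.9
196 [174, 175, 172] -46.4 0.2 68.3
202 [77, 78, 79] -53.3 0.2 65.1
208 [214, 177, 131] -100.6 0.1 -0.6
214 [194, 168, 136] nan nan nan
220 [143, 142, 142] -113.2 0.1 1.8
226 [138, 141, 145] -121.3 0.1 0.9
232 [136, 138, 142] -127.8 0.0 2.1
238 [135, 136, 142] -136.1 0.0 1.4
```

send_rows(
  steps="1 2.9 0.8 0 0 0 0; 1 1.9 0.6 0 0 0 0; 1 1.9 0.6 0 0 0 0; 1 0 0 0 0 0 0",
)

```text
t: 16.7
ee_pos: [0.5779, 0.1235, 0.1577]
tcp_rot: [0.347, 0.616, -0.495, 0.505]
wrist_force: [-1.9, -0.9, -0.4]
gripper_width: 0.0122
```

```bash
python3 st.py
```

```text
t 16.7 press-frame TCP -23.97 -0.42 157.7 F -2.1 -0.37 -0.44 T -0.03 0.06 -0.0 yaw 16.2 pitch -14.83
```

send_rows(
  steps="1 1 0.3 0 0 0 0; 1 1 0.3 0 0 0 0; 1 0 0 0 0 0 0",
)

```text
t: 17.0
ee_pos: [0.5798, 0.124, 0.1578]
tcp_rot: [0.347, 0.616, -0.495, 0.505]
wrist_force: [0.3, -0.6, 0.0]
gripper_width: 0.0125
```

```bash
python3 st.py; python3 look.py w16; python3 ax.py w16 90 220 6; python3 pf.py w16|grep knob 
```

```text
t 17.0 press-frame TCP -22.04 -0.45 157.78 F 0.09 -0.67 0.0 T -0.01 0.03 -0.03 yaw 16.2 pitch -14.83
17.0 [0.5798 0.124  0.1578] [[-0.2484, 0.9276, 0.279], [-0.0726, 0.2694, -0.9603], [-0.9659, -0.2588, 0.0004]] [ 0.28 -0.61  0.  ] 0.012498121313099934
90 [44, 71, 56] 22.7 0.4 11.2
96 [38, 60, 47] 18.7 0.4 13.3
102 [75, 78, 81] 17.3 0.4 26.1
108 [69, 73, 75] 12.6 0.3 24.7
114 [147, 148, 148] 19.1 0.4 64.0
120 [177, 178, 177] 15.4 0.4 64.2
126 [167, 168, 167] 11.5 0.4 64.3
132 [145, 138, 127] 7.3 0.4 63.5
138 [148, 116, 69] 7.6 0.4 75.3
144 [200, 158, 93] 4.5 0.4 77.2
150 [201, 159, 94] 0.5 0.4 77.0
156 [198, 156, 93] -3.7 0.3 76.5
162 [179, 144, 92] -7.8 0.3 76.4
168 [181, 180, 179] -15.4 0.3 69.1
174 [180, 179, 178] -20.3 0.3 68.1
180 [179, 179, 177] -25.2 0.3 67.6
186 [167, 167, 165] -29.5 0.3 68.2
192 [169, 169, 168] -34.7 0.3 67.3
198 [172, 173, 171] -39.3 0.3 67.9
204 [70, 69, 70] -44.3 0.3 67.7
210 [208, 172, 127] -93.5 0.2 0.1
216 [221, 184, 136] -101.0 0.2 -0.5
knob 221 X -33.59 [-36.7 -30.4] Y [-4.8  5.9] 1.49 Z [149.2 151.  151.9]
```

View pics/w16.png

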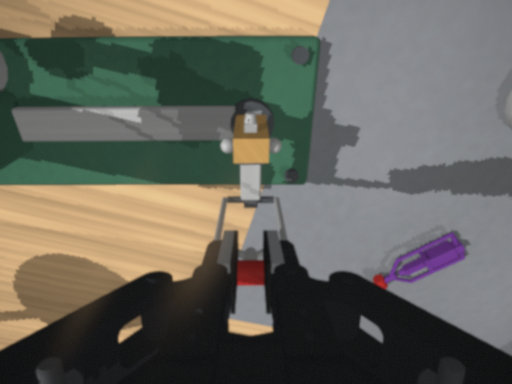

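```bash
cat > rig.py <<'E'
from h import *
import sys
# rig.py hx hz dloop_per_row dtilt_per_row n kx kz : knob pos relative TCP in tool axes(x fwd,z up)
hx,hz,dl,dt,n,kx,kz=[float(v) for v in sys.argv[1:8]]
s=observe();sp=np.array([.6008,.1306,0]);q=(s["ee_pos"]-sp)*1000
ex=np.array([.9604,.2786,0]);p=np.array([q@ex,q[2]])
Rt=R.from_quat(s["tcp_rot"]).as_matrix();tilt=np.arctan2(-Rt[2,1],np.hypot(Rt[0,1],Rt[1,1]))
rot=lambda v,a:np.array([v[0]*np.cos(a)+v[1]*np.sin(a),-v[0]*np.sin(a)+v[1]*np.cos(a)])
K=p+rot([kx,kz],tilt);h=np.array([hx,hz]);rr=K-h
print("TCP",p.round(2),"tilt",np.degrees(tilt).round(2),"knob",K.round(2),"R",np.hypot(*rr).round(2),"phi",np.degrees(np.arctan2(rr[1],rr[0])).round(2))
ph=np.arctan2(rr[1],rr[0])
cur=p;out=[]
for i in range(1,int(n)+1):
    a=ph-np.radians(dl)*i
    Kn=h+np.hypot(*rr)*np.array([np.cos(a),np.sin(a)])
    t=Kn-rot([kx,kz],tilt+np.radians(dt)*i)
    d=t-cur;cur=t
    out.append(f"1 {d[0]*.9604:.1f} {d[0]*.2786:.1f} {d[1]:.1f} {-.2786*dt:.2f} {.9604*dt:.2f} 0")
print("; ".join(out))
E
python3 rig.py -44.5 60 4 4 5 -8.4 -15
```

```text
TCP [-22.09 157.77] tilt 15.0 knob [-34.09 145.46] R 86.09 phi 83.05
1 6.5 1.9 -1.8 -1.11 3.84 0; 1 6.4 1.8 -2.3 -1.11 3.84 0; 1 6.2 1.8 -2.7 -1.11 3.84 0; 1 6.0 1.7 -3.2 -1.11 3.84 0; 1 5.8 1.7 -3.6 -1.11 3.84 0
```

send_rows(
  steps="1 6.5 1.9 -1.8 -1.1 3.8 0; 1 6.4 1.8 -2.3 -1.1 3.8 0; 1 6.2 1.8 -2.7 -1.1 3.8 0; 1 0 0 0 0 0 0; 1 0 0 0 0 0 0",
  newtons=30,
)

```text
t: 17.55
ee_pos: [0.5987, 0.1295, 0.1503]
tcp_rot: [0.282, 0.649, -0.544, 0.452]
wrist_force: [-1.2, -0.1, 0.6]
gripper_width: 0.012
```

```bash
python3 st.py; python3 rig.py -44.5 60 4 4 5 -8.4 -15; python3 look.py w17; python3 ax.py w17 90 260 8; python3 pf.py w17|grep knob 
```

```text
t 17.55 press-frame TCP -2.3 -0.44 150.26 F -1.23 0.21 0.56 T -0.02 -0.11 0.02 yaw 16.22 pitch -25.88
TCP [ -2.3  150.26] tilt 26.85 knob [-16.57 140.67] R 85.37 phi 70.9
1 5.9 1.7 -3.2 -1.11 3.84 0; 1 5.7 1.7 -3.6 -1.11 3.84 0; 1 5.5 1.6 -4.0 -1.11 3.84 0; 1 5.2 1.5 -4.4 -1.11 3.84 0; 1 4.9 1.4 -4.7 -1.11 3.84 0
17.55 [0.5987 0.1295 0.1503] [[-0.4337, 0.8567, 0.2792], [-0.1261, 0.2491, -0.9602], [-0.8922, -0.4516, -0.0]] [-1.24 -0.14  0.56] 0.011958506397523407
90 [35, 55, 45] 17.9 0.4 12.9
98 [69, 72, 74] nan nan nan
106 [84, 87, 88] 10.8 0.4 23.3
114 [118, 93, 54] 7.8 0.4 29.4
122 [108, 109, 108] 19.6 0.4 61.9
130 [182, 183, 181] 15.4 0.4 64.0
138 [163, 163, 163] 10.5 0.4 64.8
146 [117, 93, 55] 8.5 0.4 70.5
154 [185, 146, 87] 7.5 0.4 77.4
162 [201, 159, 95] 1.6 0.4 77.1
170 [196, 154, 92] -4.6 0.3 76.8
178 [178, 176, 176] -17.9 0.3 68.0
186 [159, 158, 156] -25.3 0.3 67.4
194 [178, 177, 176] -32.3 0.3 67.7
202 [92, 91, 92] -41.4 0.3 66.1
210 [148, 145, 145] -115.0 0.2 0.3
218 [138, 140, 144] -125.8 0.1 1.3
226 [138, 138, 143] -139.4 0.1 0.3
234 [137, 140, 143] -150.3 0.1 2.2
242 [136, 139, 143] -166.1 0.1 0.6
250 [86, 86, 85] -18.7 0.3 126.1
258 [84, 81, 80] -16.1 0.3 133.0
knob 269 X -15.12 [-18.4 -12.4] Y [-5.5  5.9] 0.5 Z [144.  145.9 146.9]
```

View pics/w17.png

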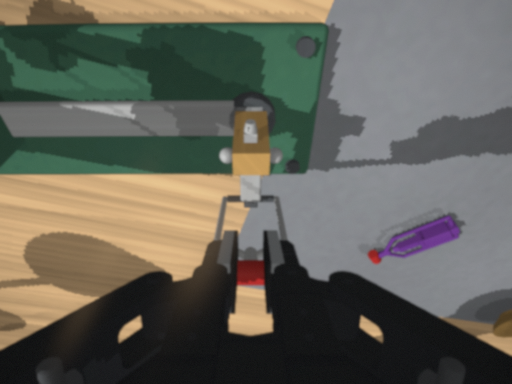

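send_rows(
  steps="1 5.9 1.7 -3.1 -1.1 3.8 0; 1 5.7 1.7 -3.5 -1.1 3.8 0; 1 5.5 1.6 -3.9 -1.1 3.8 0; 1 0 0 0 0 0 0; 1 0 0 0 0 0 0",
)

```text
t: 18.1
ee_pos: [0.6157, 0.1344, 0.1405]
tcp_rot: [0.214, 0.674, -0.588, 0.393]
wrist_force: [-0.0, -0.1, 1.3]
gripper_width: 0.0126
```

```bash
python3 st.py; python3 rig.py -44.5 60 4 4 5 -8.4 -15; python3 look.py w18; python3 ax.py w18 90 220 8; python3 -c "
from h import *
print(observe()['joint_pos'].round(3))"
```

```text
t 18.1 press-frame TCP 15.41 -0.49 140.52 F -0.05 -0.11 1.26 T -0.0 -0.15 0.03 yaw 16.21 pitch -35.77
TCP [ 15.41 140.52] tilt 38.62 knob [ -0.52 134.04] R 86.12 phi 59.29
1 5.3 1.5 -4.4 -1.11 3.84 0; 1 4.9 1.4 -4.7 -1.11 3.84 0; 1 4.6 1.3 -5.1 -1.11 3.84 0; 1 4.3 1.2 -5.4 -1.11 3.84 0; 1 3.9 1.1 -5.7 -1.11 3.84 0
18.1 [0.6157 0.1344 0.1405] [[-0.5994, 0.7502, 0.2791], [-0.1741, 0.2181, -0.9603], [-0.7813, -0.6242, -0.0001]] [-0.01 -0.12  1.26] 0.012632724545200612
90 [42, 45, 45] 18.2 0.3 17.8
98 [74, 78, 80] 17.1 0.3 24.8
106 [114, 116, 116] 11.2 0.3 25.2
114 [124, 99, 57] 6.6 0.3 27.7
122 [125, 99, 58] 7.7 0.3 36.9
130 [119, 102, 79] 8.5 0.3 45.2
138 [163, 163, 162] 19.4 0.3 63.9
146 [173, 173, 172] 13.9 0.3 64.6
154 [151, 146, 139] 7.1 0.3 64.4
162 [123, 97, 59] 8.5 0.3 72.0
170 [182, 144, 87] 7.2 0.3 76.9
178 [198, 156, 94] -0.9 0.3 76.1
186 [185, 155, 115] -8.1 0.3 76.5
194 [176, 176, 174] -27.5 0.2 68.3
202 [162, 162, 160] -37.0 0.2 68.3
210 [137, 137, 141] -148.7 0.1 1.6
218 [137, 139, 142] -166.1 0.0 1.3
[ 0.136  1.05   0.684 -0.105  2.073  1.405]
```

send_rows(
  steps="1 5.3 1.5 -4.4 -1.1 3.8 0; 1 4.9 1.4 -4.7 -1.1 3.8 0; 1 4.6 1.3 -5.1 -1.1 3.8 0; 1 0 0 0 0 0 0; 1 0 0 0 0 0 0",
)

```text
t: 18.65
ee_pos: [0.6307, 0.1387, 0.1265]
tcp_rot: [0.143, 0.693, -0.625, 0.331]
wrist_force: [-1.3, -0.1, 1.2]
gripper_width: 0.0121
```

```bash
python3 st.py; python3 rig.py -44.5 60 4 2 6 -8.4 -15; python3 look.py w19; python3 ax.py w19 120 220 8; python3 -c "
from h import *
print(observe()['joint_pos'].round(3))"
```

```text
t 18.65 press-frame TCP 30.98 -0.6 126.46 F -1.28 0.27 1.24 T 0.01 -0.29 -0.06 yaw 16.23 pitch -44.18
TCP [ 30.98 126.46] tilt 50.46 knob [ 14.06 123.38] R 86.29 phi 47.27
1 4.2 1.2 -4.8 -0.56 1.92 0; 1 3.9 1.1 -5.1 -0.56 1.92 0; 1 3.6 1.0 -5.4 -0.56 1.92 0; 1 3.2 0.9 -5.6 -0.56 1.92 0; 1 2.8 0.8 -5.9 -0.56 1.92 0; 1 2.5 0.7 -6.0 -0.56 1.92 0
18.65 [0.6307 0.1387 0.1265] [[-0.7405, 0.6113, 0.2792], [-0.2151, 0.178, -0.9602], [-0.6367, -0.7711, -0.0003]] [-1.3  -0.09  1.24] 0.012065725480480674
120 [132, 105, 62] 8.7 0.2 30.1
128 [132, 105, 62] 7.3 0.2 35.2
136 [131, 103, 61] 7.6 0.2 41.3
144 [130, 104, 62] 7.3 0.2 46.8
152 [118, 118, 117] 19.1 0.2 59.8
160 [183, 185, 182] 17.1 0.2 63.7
168 [165, 164, 163] 9.3 0.2 64.3
176 [131, 104, 64] 8.0 0.2 68.8
184 [132, 105, 64] 8.0 0.2 73.8
192 [199, 157, 94] 3.9 0.2 76.9
200 [175, 151, 118] -7.3 0.1 77.0
208 [120, 122, 124] -47.3 0.1 66.2
216 [140, 143, 146] -239.4 -0.2 1.2
[ 0.145  1.285  0.305 -0.161  2.42   1.362]
```

View pics/w19.png

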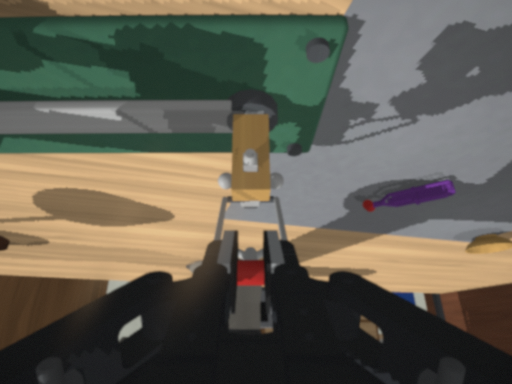

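```bash
python3 rig.py -44.5 60 4 -1 6 -8.4 -15
```

```text
TCP [ 31.07 127.99] tilt 50.36 knob [ 14.16 124.89] R 87.48 phi 47.89
1 4.2 1.2 -4.0 0.28 -0.96 0; 1 3.9 1.1 -4.3 0.28 -0.96 0; 1 3.5 1.0 -4.5 0.28 -0.96 0; 1 3.2 0.9 -4.8 0.28 -0.96 0; 1 2.8 0.8 -5.0 0.28 -0.96 0; 1 2.5 0.7 -5.2 0.28 -0.96 0
```

send_rows(
  steps="1 3.7 1.1 -5 0.3 -1 0; 1 3.8 1.1 -4.4 0.3 -1 0; 1 3.5 1 -4.5 0.3 -1 0; 1 0 0 0 0 0 0; 1 0 0 0 0 0 0",
)

```text
t: 19.2
ee_pos: [0.6417, 0.1419, 0.1127]
tcp_rot: [0.161, 0.689, -0.616, 0.347]
wrist_force: [-2.4, -0.4, 0.5]
gripper_width: 0.0123
```

```bash
python3 st.py; python3 rig.py -44.5 60 4 -1 6 -8.4 -15; python3 look.py w20; python3 ax.py w20 120 220 8; python3 pf.py w20 | grep knob; python3 -c "
from h import *
print(observe()['joint_pos'].round(3))"; python3 look.py d20 side;python3 -c "
import cv2
a=cv2.imread('pics/d20.png');b=cv2.imread('pics/w20.png')
cv2.imwrite('pics/c20.png',cv2.hconcat([cv2.resize(a[100:180,220:320],(400,320)),cv2.resize(b,(400,320))]))"
```

```text
t 19.2 press-frame TCP 42.4 -0.58 112.74 F -2.41 0.24 0.51 T -0.09 0.19 0.03 yaw 16.24 pitch -42.21
TCP [ 42.4  112.74] tilt 47.45 knob [ 25.67 108.78] R 85.46 phi 34.81
1 3.0 0.9 -4.7 0.28 -0.96 0; 1 2.7 0.8 -4.9 0.28 -0.96 0; 1 2.3 0.7 -5.1 0.28 -0.96 0; 1 2.0 0.6 -5.3 0.28 -0.96 0; 1 1.6 0.5 -5.4 0.28 -0.96 0; 1 1.2 0.3 -5.5 0.28 -0.96 0
19.2 [0.6417 0.1419 0.1127] [[-0.7076, 0.6492, 0.279], [-0.2051, 0.1892, -0.9603], [-0.6762, -0.7367, -0.0007]] [-2.39 -0.45  0.51] 0.012271701445427058
120 [47, 75, 59] 21.8 0.2 12.5
128 [49, 53, 52] 18.3 0.2 15.9
136 [56, 59, 60] 16.8 0.2 21.1
144 [80, 83, 85] 13.4 0.2 24.8
152 [140, 112, 68] 7.6 0.2 27.0
160 [139, 111, 67] 6.9 0.2 32.7
168 [138, 111, 66] 7.7 0.2 39.3
176 [139, 112, 67] 7.2 0.2 44.9
184 [139, 113, 74] 7.4 0.2 50.7
192 [122, 120, 119] 19.0 0.2 62.4
200 [189, 189, 187] 14.3 0.2 65.1
208 [140, 111, 68] 7.4 0.2 66.9
216 [138, 109, 66] 7.1 0.2 71.9
knob 470 X 28.7 [24.  31.2] Y [-5.8  5.9] -0.11 Z [109.5 113.6 116.1]
[ 0.145  1.296  0.29  -0.145  2.373  1.372]
19.25 [0.6417 0.1419 0.1126] [[-0.7077, 0.6491, 0.279], [-0.2052, 0.1891, -0.9603], [-0.6761, -0.7368, -0.0007]] [-2.49 -0.97  1.65] 0.012667832640710645
```

View pics/c20.png

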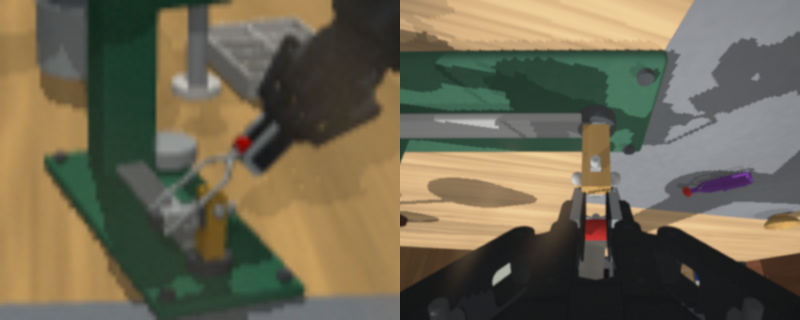

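send_rows(
  steps="1 2.7 0.8 -4.6 0.3 -1 0; 1 2.6 0.8 -4.8 0.3 -1 0; 1 2.3 0.7 -5 0.3 -1 0; 1 0 0 0 0 0 0; 1 0 0 0 0 0 0",
)

```text
t: 19.8
ee_pos: [0.6492, 0.1443, 0.098]
tcp_rot: [0.18, 0.684, -0.606, 0.363]
wrist_force: [-2.4, -1.1, 1.3]
gripper_width: 0.012
```

```bash
cat > q.sh <<'E'
n=$1
python3 st.py; python3 rig.py -44.5 60 4 ${2:--1} 6 -8.4 -15; python3 look.py w$n; python3 ax.py w$n 120 240 8|grep -E "1[0-9]{2}, 1[0-9]{2}, 1[0-9]{2}\] [12-]"; python3 pf.py w$n | grep knob; python3 -c "
from h import *
print(observe()['joint_pos'].round(3))"; python3 look.py d$n side;python3 -c "
import cv2
a=cv2.imread('pics/d$n.png');b=cv2.imread('pics/w$n.png')
cv2.imwrite('pics/c$n.png',cv2.hconcat([cv2.resize(a[100:180,220:320],(400,320)),cv2.resize(b,(400,320))]))"
E
bash q.sh 21
```

```text
t 19.8 press-frame TCP 50.33 -0.36 98.01 F -2.62 -0.41 1.29 T 0.01 0.18 0.02 yaw 16.29 pitch -40.04
TCP [50.33 98.01] tilt 44.34 knob [33.84 93.15] R 85.07 phi 22.94
1 2.0 0.6 -5.3 0.28 -0.96 0; 1 1.6 0.5 -5.4 0.28 -0.96 0; 1 1.2 0.3 -5.5 0.28 -0.96 0; 1 0.8 0.2 -5.6 0.28 -0.96 0; 1 0.4 0.1 -5.6 0.28 -0.96 0; 1 -0.0 -0.0 -5.7 0.28 -0.96 0
19.8 [0.6492 0.1443 0.098 ] [[-0.6714, 0.6865, 0.2792], [-0.1942, 0.2006, -0.9602], [-0.7152, -0.6989, -0.0014]] [-2.4  -1.12  1.29] 0.012035665960685284
224 [127, 127, 126] 18.9 0.4 61.3
232 [174, 176, 174] 16.4 0.4 65.1
knob 376 X 36.78 [33.7 39. ] Y [-5.6  6.3] -0.08 Z [ 95.8  99.4 101.5]
[ 0.145  1.284  0.326 -0.128  2.296  1.386]
19.85 [0.6493 0.1443 0.0981] [[-0.6714, 0.6865, 0.2792], [-0.1942, 0.2006, -0.9602], [-0.7152, -0.6989, -0.0013]] [-2.63 -0.4   0.18] 0.012274396060285075
```

View pics/c21.png

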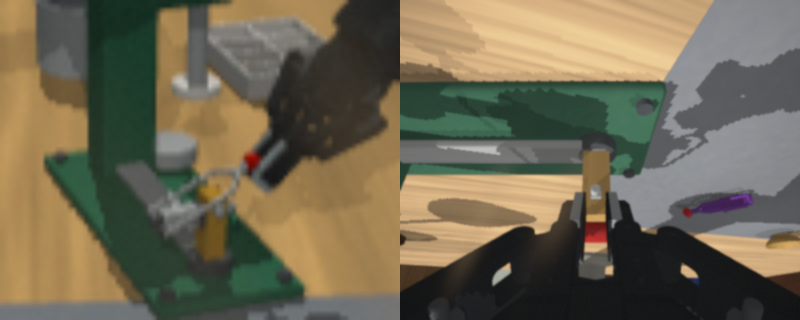

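```bash
cd .;python3 rig.py -44.5 60 3 1 6 -8.0 -14
```

```text
TCP [50.36 98.1 ] tilt 44.34 knob [34.86 93.68] R 86.21 phi 23.0
1 1.7 0.5 -4.5 -0.28 0.96 0; 1 1.4 0.4 -4.6 -0.28 0.96 0; 1 1.2 0.4 -4.6 -0.28 0.96 0; 1 1.0 0.3 -4.7 -0.28 0.96 0; 1 0.8 0.2 -4.7 -0.28 0.96 0; 1 0.5 0.2 -4.8 -0.28 0.96 0
```

send_rows(
  steps="1 0 0 0 0 0 0; 1 1.2 0.4 -4.5 -0.3 1 0; 1 1.4 0.4 -4.6 -0.3 1 0; 1 0 0 0 0 0 0",
  newtons=40,
)

```text
t: 20.3
ee_pos: [0.6522, 0.1451, 0.088]
tcp_rot: [0.167, 0.687, -0.613, 0.352]
wrist_force: [0.3, 0.2, 2.6]
gripper_width: 0.0122
```

```bash
bash q.sh 22 1
```

```text
t 20.3 press-frame TCP 53.39 -0.37 87.98 F 0.32 0.15 2.6 T -0.03 0.11 -0.01 yaw 16.27 pitch -41.49
TCP [53.39 87.98] tilt 46.4 knob [36.73 83.72] R 84.62 phi 16.28
1 1.5 0.4 -6.0 -0.28 0.96 0; 1 1.1 0.3 -6.1 -0.28 0.96 0; 1 0.7 0.2 -6.2 -0.28 0.96 0; 1 0.3 0.1 -6.2 -0.28 0.96 0; 1 -0.1 -0.0 -6.2 -0.28 0.96 0; 1 -0.5 -0.2 -6.2 -0.28 0.96 0
20.3 [0.6522 0.1451 0.088 ] [[-0.6956, 0.662, 0.2792], [-0.2017, 0.1931, -0.9602], [-0.6896, -0.7242, -0.0009]] [0.26 0.24 2.6 ] 0.01217110334878833
knob 379 X 39.92 [36.4 42.5] Y [-5.6  6. ] -0.1 Z [86.5 90.  92.3]
[ 0.147  1.348  0.224 -0.141  2.369  1.375]
20.35 [0.6521 0.1451 0.0885] [[-0.6953, 0.6623, 0.2792], [-0.2016, 0.1932, -0.9602], [-0.6899, -0.7239, -0.0008]] [-1.68 -0.11  2.22] 0.011953385447525892
```

View pics/c22.png

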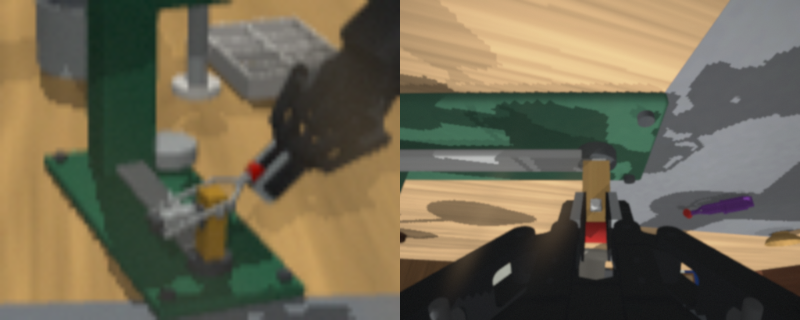

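send_rows(
  steps="1 0.6 0.2 -2.5 0 0 0; 1 0.5 0.1 -2.5 0 0 0; 1 0 0 0 0 0 0",
)

```text
t: 20.7
ee_pos: [0.653, 0.1454, 0.0842]
tcp_rot: [0.167, 0.687, -0.613, 0.352]
wrist_force: [-0.8, -0.5, 4.3]
gripper_width: 0.0117
```

```bash
bash q.sh 23 0
```

```text
t 20.7 press-frame TCP 54.23 -0.37 84.22 F -0.88 -0.24 4.28 T 0.0 0.4 -0.03 yaw 16.27 pitch -41.5
TCP [54.23 84.22] tilt 46.41 knob [37.58 79.96] R 84.47 phi 13.67
1 1.1 0.3 -5.8 -0.00 0.00 0; 1 0.8 0.2 -5.8 -0.00 0.00 0; 1 0.4 0.1 -5.9 -0.00 0.00 0; 1 -0.0 -0.0 -5.9 -0.00 0.00 0; 1 -0.4 -0.1 -5.9 -0.00 0.00 0; 1 -0.8 -0.2 -5.8 -0.00 0.00 0
20.7 [0.653  0.1454 0.0842] [[-0.6957, 0.6619, 0.2791], [-0.2015, 0.1932, -0.9603], [-0.6895, -0.7243, -0.001]] [-0.78 -0.47  4.28] 0.011682503685499087
knob 412 X 40.62 [36.9 43.9] Y [-5.5  6.1] 0.01 Z [83.2 86.9 89.4]
[ 0.147  1.357  0.214 -0.14   2.37   1.375]
20.75 [0.653  0.1454 0.0843] [[-0.6957, 0.6619, 0.2791], [-0.2015, 0.1931, -0.9603], [-0.6895, -0.7243, -0.001]] [-1.04 -0.7   4.47] 0.011776109257772165
```

send_rows(
  steps="1 0.2 0 -1.5 0 0 0; 1 0 0 0 0 0 0",
)

```text
t: 21.0
ee_pos: [0.6532, 0.1453, 0.0824]
tcp_rot: [0.167, 0.687, -0.613, 0.352]
wrist_force: [-0.3, -0.7, 5.8]
gripper_width: 0.0122
```

```bash
python3 st.py
```

```text
t 21.0 press-frame TCP 54.45 -0.49 82.4 F -0.51 -0.55 5.83 T -0.05 0.38 -0.04 yaw 16.25 pitch -41.5
```

send_rows(
  steps="1 0.2 0 -1.5 0 0 0; 1 0 0 0 0 0 0",
)

```text
t: 21.2
ee_pos: [0.6534, 0.1453, 0.0808]
tcp_rot: [0.167, 0.687, -0.613, 0.352]
wrist_force: [0.7, 0.4, 5.2]
gripper_width: 0.0118
```

```bash
python3 st.py;
```

```text
t 21.2 press-frame TCP 54.6 -0.56 80.81 F 0.8 0.23 5.17 T -0.02 0.4 0.01 yaw 16.26 pitch -41.51
```

send_rows(
  steps="1 0.1 0 -1.2 0 0 0; 1 0 0 0 0 0 0",
)

```text
t: 21.4
ee_pos: [0.6533, 0.1453, 0.0792]
tcp_rot: [0.167, 0.687, -0.613, 0.352]
wrist_force: [-2.1, -1.1, 2.8]
gripper_width: 0.0122
```

```bash
bash q.sh 24 0
```

```text
t 21.4 press-frame TCP 54.56 -0.55 79.21 F -2.36 -0.43 2.8 T 0.01 0.19 -0.01 yaw 16.27 pitch -41.54
TCP [54.56 79.21] tilt 46.47 knob [37.9  74.97] R 83.74 phi 10.3
1 0.8 0.2 -5.8 -0.00 0.00 0; 1 0.4 0.1 -5.8 -0.00 0.00 0; 1 0.0 0.0 -5.8 -0.00 0.00 0; 1 -0.4 -0.1 -5.8 -0.00 0.00 0; 1 -0.8 -0.2 -5.8 -0.00 0.00 0; 1 -1.1 -0.3 -5.7 -0.00 0.00 0
21.4 [0.6533 0.1453 0.0792] [[-0.6964, 0.6612, 0.2791], [-0.2017, 0.193, -0.9603], [-0.6888, -0.725, -0.0011]] [-2.15 -1.07  2.8 ] 0.012233775835978554
knob 409 X 41.26 [38.  43.9] Y [-5.7  5.8] -0.11 Z [78.3 82.1 84.6]
[ 0.147  1.365  0.212 -0.14   2.367  1.375]
21.45 [0.6534 0.1453 0.0791] [[-0.6963, 0.6612, 0.2791], [-0.2017, 0.193, -0.9602], [-0.6888, -0.725, -0.0011]] [-1.38 -0.9   2.27] 0.01205468690577282
```

View pics/c24.png

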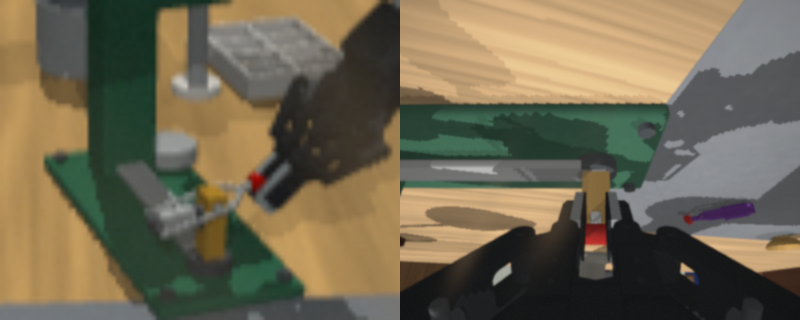

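send_rows(
  steps="1 0 0 -1.5 0 0 0; 1 0 0 -1.5 0 0 0; 1 0 0 0 0 0 0",
)

```text
t: 21.8
ee_pos: [0.6537, 0.1454, 0.0764]
tcp_rot: [0.168, 0.687, -0.613, 0.353]
wrist_force: [2.0, 0.3, 2.0]
gripper_width: 0.0116
```

```bash
python3 st.py
```

```text
t 21.8 press-frame TCP 54.91 -0.56 76.41 F 1.97 -0.25 2.0 T -0.04 -0.06 0.08 yaw 16.27 pitch -41.47
```

send_rows(
  steps="1 0 0 -1.5 0 0 0; 1 0 0 -1.5 0 0 0; 1 0 0 0 0 0 0",
)

```text
t: 22.1
ee_pos: [0.6539, 0.1455, 0.0734]
tcp_rot: [0.168, 0.687, -0.612, 0.353]
wrist_force: [6.0, 1.3, 2.8]
gripper_width: 0.0122
```

```bash
bash q.sh 25 0
```

```text
t 22.1 press-frame TCP 55.16 -0.51 73.42 F 6.09 -0.42 2.84 T 0.03 -0.5 -0.02 yaw 16.28 pitch -41.43
TCP [55.16 73.42] tilt 46.3 knob [38.51 69.13] R 83.51 phi 6.28
1 0.4 0.1 -5.8 -0.00 0.00 0; 1 0.0 0.0 -5.8 -0.00 0.00 0; 1 -0.4 -0.1 -5.8 -0.00 0.00 0; 1 -0.8 -0.2 -5.8 -0.00 0.00 0; 1 -1.1 -0.3 -5.7 -0.00 0.00 0; 1 -1.5 -0.4 -5.6 -0.00 0.00 0
22.1 [0.6539 0.1455 0.0734] [[-0.6944, 0.6631, 0.2794], [-0.2014, 0.1937, -0.9602], [-0.6908, -0.723, -0.0009]] [5.96 1.29 2.84] 0.012153254210027987
knob 413 X 41.57 [37.4 44.5] Y [-5.7  6. ] -0.0 Z [73.5 77.2 79.4]
[ 0.147  1.369  0.216 -0.138  2.356  1.377]
22.15 [0.6539 0.1455 0.0735] [[-0.6944, 0.6631, 0.2794], [-0.2014, 0.1937, -0.9602], [-0.6908, -0.723, -0.0009]] [5.23 1.72 2.39] 0.011536849652894521
```

View pics/c25.png

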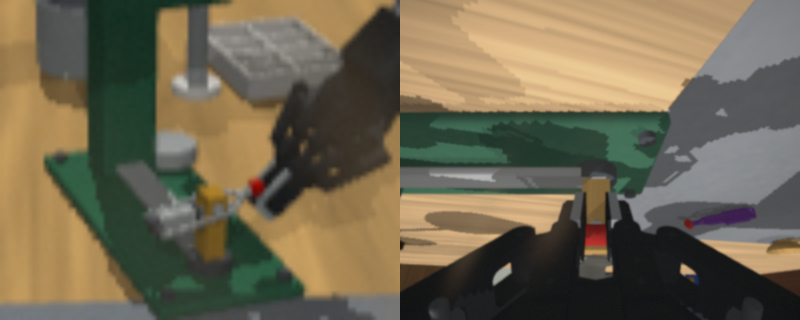

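send_rows(
  steps="1 1.5 0.4 0 0 0 0; 1 0.5 0.1 -1.5 0 0 0; 1 0 0 0 0 0 0",
)

```text
t: 22.5
ee_pos: [0.6548, 0.1457, 0.0713]
tcp_rot: [0.166, 0.688, -0.613, 0.351]
wrist_force: [-5.0, -1.2, 1.6]
gripper_width: 0.0118
```

```bash
python3 st.py; python3 look.py w26; python3 - <<'E'
from h import *
z=np.load("w26.npz");im=z["im"];cv2.imwrite("pics/w26c.png",cv2.resize(im[180:330,180:320,::-1],None,fx=4,fy=4))
E
```

```text
t 22.5 press-frame TCP 56.04 -0.5 71.25 F -5.16 0.23 1.59 T -0.01 0.49 -0.08 yaw 16.28 pitch -41.66
22.5 [0.6548 0.1457 0.0713] [[-0.6986, 0.659, 0.2789], [-0.2019, 0.1924, -0.9603], [-0.6865, -0.7272, -0.0014]] [-5.02 -1.22  1.59] 0.011751696394203407
```

View pics/w26c.png

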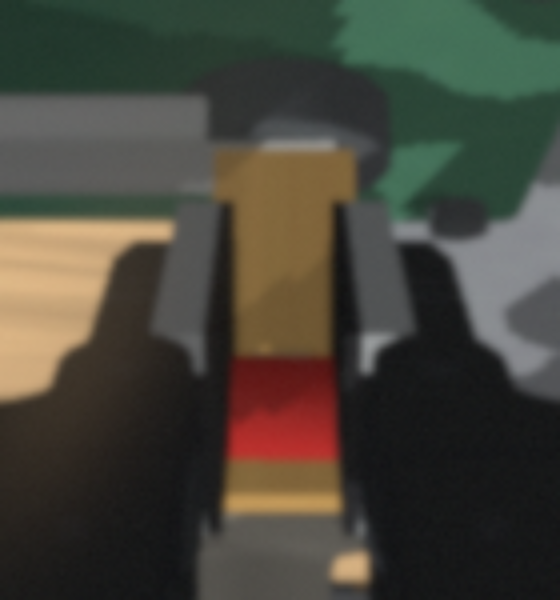

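send_rows(
  steps="1 -0.5 -0.1 -1.5 0 0 0; 1 0 0 -1.5 0 0 0; 1 0 0 0 0 0 0",
)

```text
t: 22.85
ee_pos: [0.655, 0.1457, 0.0689]
tcp_rot: [0.167, 0.687, -0.613, 0.352]
wrist_force: [-1.8, -0.3, 1.3]
gripper_width: 0.0116
```

```bash
bash q.sh 27 0
```

```text
t 22.85 press-frame TCP 56.27 -0.59 68.92 F -1.81 0.21 1.33 T -0.05 0.11 0.07 yaw 16.27 pitch -41.51
TCP [56.27 68.92] tilt 46.42 knob [39.61 64.67] R 84.24 phi 3.18
1 0.1 0.0 -5.9 -0.00 0.00 0; 1 -0.3 -0.1 -5.9 -0.00 0.00 0; 1 -0.7 -0.2 -5.8 -0.00 0.00 0; 1 -1.1 -0.3 -5.8 -0.00 0.00 0; 1 -1.4 -0.4 -5.7 -0.00 0.00 0; 1 -1.8 -0.5 -5.6 -0.00 0.00 0
22.85 [0.655  0.1457 0.0689] [[-0.6958, 0.6618, 0.2792], [-0.2016, 0.1931, -0.9602], [-0.6894, -0.7244, -0.001]] [-1.8  -0.31  1.33] 0.01158301303313797
knob 406 X 42.6 [37.8 45.9] Y [-5.7  5.8] -0.14 Z [69.4 73.2 75.3]
[ 0.147  1.382  0.198 -0.139  2.363  1.377]
22.9 [0.655  0.1457 0.069 ] [[-0.6959, 0.6617, 0.2792], [-0.2016, 0.1931, -0.9602], [-0.6893, -0.7245, -0.0009]] [-1.85 -0.13  0.19] 0.012001150681197666
```

View pics/c27.png

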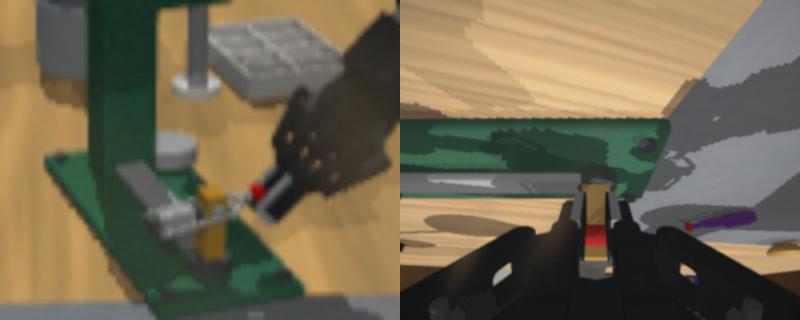

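send_rows(
  steps="1 0 0 -1.5 0 0 0; 1 0 0 -1.5 0 0 0; 1 0 0 0 0 0 0",
)

```text
t: 23.25
ee_pos: [0.6552, 0.1458, 0.0661]
tcp_rot: [0.168, 0.687, -0.613, 0.353]
wrist_force: [1.8, 0.7, 2.3]
gripper_width: 0.0117
```

```bash
python3 st.py; python3 look.py w28; python3 pf.py w28|grep knob
```

```text
t 23.25 press-frame TCP 56.45 -0.6 66.13 F 1.91 0.22 2.31 T -0.01 -0.01 0.09 yaw 16.26 pitch -41.47
23.25 [0.6552 0.1458 0.0661] [[-0.6952, 0.6624, 0.2792], [-0.2015, 0.1932, -0.9602], [-0.69, -0.7238, -0.0008]] [1.77 0.75 2.31] 0.011672113498543754
knob 390 X 42.7 [38.6 45.9] Y [-5.7  5.8] -0.23 Z [66.7 70.5 72.6]
```

send_rows(
  steps="1 0.3 0.1 -1.5 0 0 0; 1 0 0 -1 0 0 0; 1 0 0 0 0 0 0",
)

```text
t: 23.6
ee_pos: [0.6554, 0.1459, 0.0635]
tcp_rot: [0.167, 0.687, -0.613, 0.352]
wrist_force: [1.2, 0.3, 2.9]
gripper_width: 0.012
```

```bash
python3 st.py; python3 look.py w29; python3 pf.py w29|grep knob
```

```text
t 23.6 press-frame TCP 56.68 -0.51 63.45 F 1.19 -0.08 2.89 T -0.05 -0.11 -0.04 yaw 16.27 pitch -41.49
23.6 [0.6554 0.1459 0.0635] [[-0.6955, 0.662, 0.2793], [-0.2016, 0.1933, -0.9602], [-0.6896, -0.7242, -0.001]] [1.16 0.26 2.89] 0.012010717863173538
knob 412 X 43.49 [39.3 46.6] Y [-5.7  5.9] -0.02 Z [64.1 67.8 70.2]
```

send_rows(
  steps="1 0.2 0.1 -1.2 0 0 0; 1 0 0 0 0 0 0",
)

```text
t: 23.85
ee_pos: [0.6554, 0.1459, 0.0624]
tcp_rot: [0.167, 0.687, -0.613, 0.352]
wrist_force: [1.6, 0.2, 2.8]
gripper_width: 0.0118
```

```bash
bash q.sh 30 0
```

```text
t 23.85 press-frame TCP 56.75 -0.51 62.35 F 1.62 -0.31 2.76 T -0.04 -0.01 -0.05 yaw 16.26 pitch -41.52
TCP [56.75 62.35] tilt 46.44 knob [40.1 58.1] R 84.62 phi -1.29
1 -0.3 -0.1 -5.9 -0.00 0.00 0; 1 -0.7 -0.2 -5.9 -0.00 0.00 0; 1 -1.1 -0.3 -5.8 -0.00 0.00 0; 1 -1.5 -0.4 -5.7 -0.00 0.00 0; 1 -1.9 -0.5 -5.6 -0.00 0.00 0; 1 -2.2 -0.7 -5.4 -0.00 0.00 0
23.85 [0.6554 0.1459 0.0624] [[-0.696, 0.6616, 0.2791], [-0.2016, 0.193, -0.9603], [-0.6891, -0.7246, -0.0009]] [1.64 0.15 2.76] 0.011782909506622946
knob 397 X 43.53 [39.7 46.1] Y [-5.6  5.8] -0.07 Z [63.3 66.8 69.2]
[ 0.147  1.391  0.195 -0.138  2.357  1.378]
23.9 [0.6555 0.1459 0.0625] [[-0.696, 0.6616, 0.2791], [-0.2016, 0.1931, -0.9603], [-0.6892, -0.7246, -0.001]] [ 1.8  -0.11  2.55] 0.011821265097782366
```

View pics/c30.png

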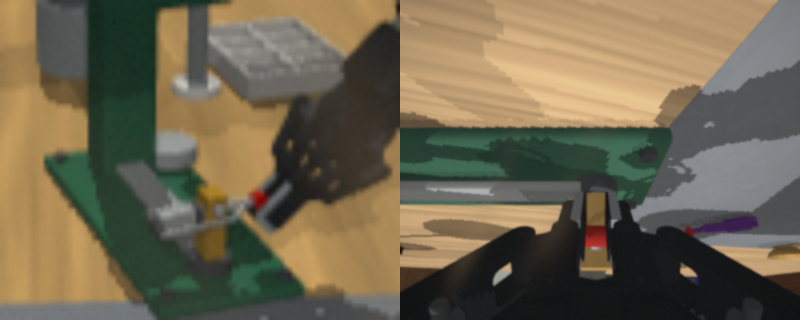

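send_rows(
  steps="1 0 0 -1.2 0 0 0; 1 0 0 0 0 0 0",
)

```text
t: 24.15
ee_pos: [0.6555, 0.1459, 0.0612]
tcp_rot: [0.167, 0.687, -0.613, 0.352]
wrist_force: [2.2, 0.1, 3.4]
gripper_width: 0.0117
```

```bash
python3 st.py
```

```text
t 24.15 press-frame TCP 56.8 -0.51 61.21 F 2.15 -0.55 3.43 T -0.0 -0.01 -0.02 yaw 16.26 pitch -41.51
```

send_rows(
  steps="1 0 0 -1 0 0 0; 1 0 0 0 0 0 0",
)

```text
t: 24.35
ee_pos: [0.6555, 0.1459, 0.0603]
tcp_rot: [0.167, 0.687, -0.613, 0.352]
wrist_force: [2.0, 0.9, 3.5]
gripper_width: 0.0114
```

```bash
python3 st.py;  python3 look.py w31; python3 pf.py w31|grep knob; python3 look.py d31 side; python3 look.py s31 scene; python3 -c "
import cv2
a=cv2.imread('pics/d31.png');b=cv2.imread('pics/s31.png')
cv2.imwrite('pics/c31.png',cv2.hconcat([cv2.resize(a[130:180,240:290],(400,400),interpolation=2),cv2.resize(b[170:250,330:430],(400,400),interpolation=2)]))"
```

```text
t 24.35 press-frame TCP 56.81 -0.54 60.25 F 2.16 0.35 3.49 T -0.01 0.0 0.01 yaw 16.26 pitch -41.51
24.35 [0.6555 0.1459 0.0603] [[-0.6958, 0.6618, 0.2791], [-0.2016, 0.1931, -0.9603], [-0.6894, -0.7244, -0.0009]] [1.98 0.94 3.49] 0.011417834657489277
knob 413 X 43.09 [38.8 46.4] Y [-5.7  5.8] -0.15 Z [61.2 64.8 67.2]
24.4 [0.6555 0.1459 0.0603] [[-0.6957, 0.6618, 0.2791], [-0.2016, 0.1931, -0.9603], [-0.6894, -0.7244, -0.0009]] [2.86 0.15 2.74] 0.011626404960458397
24.45 [0.6555 0.1459 0.0604] [[-0.6958, 0.6618, 0.2791], [-0.2016, 0.193, -0.9603], [-0.6894, -0.7244, -0.0009]] [1.69 1.6  3.16] 0.012006855266268256
```

View pics/c31.png

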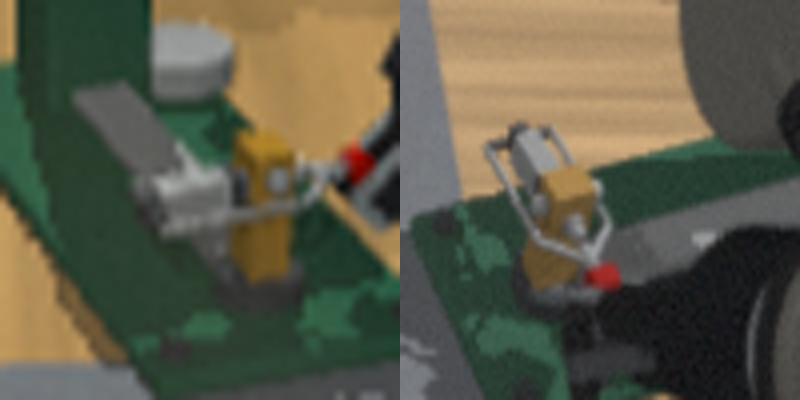

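send_rows(
  steps="1 0 0 -1 0 0 0; 1 0 0 0 0 0 0",
)

```text
t: 24.7
ee_pos: [0.6554, 0.1459, 0.0591]
tcp_rot: [0.167, 0.687, -0.613, 0.352]
wrist_force: [2.5, 0.2, 3.6]
gripper_width: 0.0121
```

```bash
python3 st.py
```

```text
t 24.7 press-frame TCP 56.73 -0.52 59.13 F 2.48 -0.52 3.62 T -0.0 0.05 -0.01 yaw 16.26 pitch -41.52
```

send_rows(
  steps="1 0 0 -1 0 0 0; 1 0 0 0 0 0 0",
)

```text
t: 24.9
ee_pos: [0.6554, 0.1459, 0.058]
tcp_rot: [0.167, 0.687, -0.613, 0.352]
wrist_force: [2.5, 0.0, 3.8]
gripper_width: 0.0118
```

```bash
python3 st.py
```

```text
t 24.9 press-frame TCP 56.74 -0.5 58.02 F 2.43 -0.7 3.76 T 0.06 0.01 0.02 yaw 16.27 pitch -41.52
```

send_rows(
  steps="0.6 0 0 0 0 0 0; 0.4 0 0 0 0 0 0; 0.3 0 0 0 0 0 0; 0.3 0 0 0 0 0 0",
)

```text
t: 25.3
ee_pos: [0.6554, 0.1459, 0.058]
tcp_rot: [0.167, 0.687, -0.613, 0.352]
wrist_force: [0.3, 0.2, -0.8]
gripper_width: 0.03
```

```bash
python3 st.py;  python3 look.py w32; python3 pf.py w32|grep knob; python3 look.py d32 side; python3 look.py s32 scene; python3 -c "
import cv2
a=cv2.imread('pics/d32.png');b=cv2.imread('pics/s32.png')
cv2.imwrite('pics/c32.png',cv2.hconcat([cv2.resize(a[130:180,240:290],(400,400),interpolation=2),cv2.resize(b[170:250,330:430],(400,400),interpolation=2)]))"
```

```text
t 25.3 press-frame TCP 56.69 -0.51 57.96 F 0.34 0.12 -0.8 T -0.0 -0.38 -0.08 yaw 16.27 pitch -41.53
25.3 [0.6554 0.1459 0.058 ] [[-0.6962, 0.6614, 0.2791], [-0.2016, 0.193, -0.9603], [-0.689, -0.7248, -0.001]] [ 0.29  0.21 -0.8 ] 0.030027582773753392
knob 548 X 41.78 [ 8.1 45.5] Y [-6.5  6.7] 0.24 Z [65.9 69.9 72.6]
25.35 [0.6554 0.1459 0.058 ] [[-0.6961, 0.6615, 0.2791], [-0.2016, 0.193, -0.9603], [-0.689, -0.7247, -0.001]] [0.11 0.25 0.29] 0.029987369619403643
25.4 [0.6554 0.1459 0.0581] [[-0.696, 0.6615, 0.2791], [-0.2016, 0.193, -0.9603], [-0.6891, -0.7247, -0.001]] [-0.72 -0.25 -0.28] 0.029869459980172007
```

View pics/c32.png

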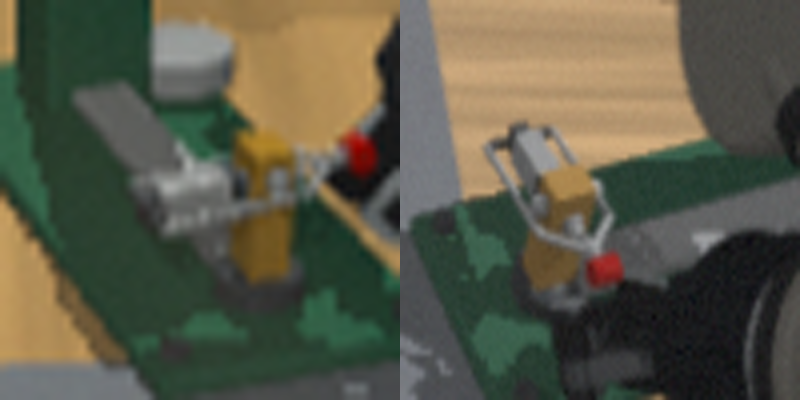

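View pics/w32.png

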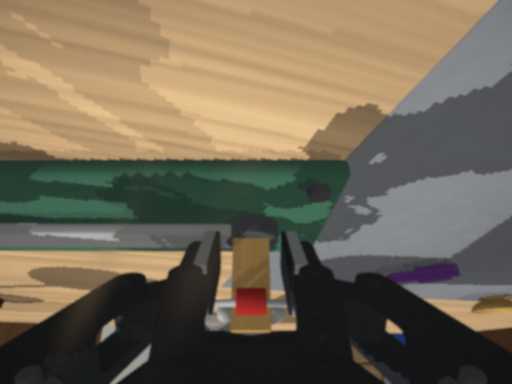

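send_rows(
  steps="0.3 0 0 8 0 0 0; 0.3 0 0 15 0 0 0; 0.3 0 0 25 0 0 0; 0.3 0 0 30 0 0 0; 0.3 -5 -2 30 1.7 -6 0; 0.3 -20 -6 20 1.7 -6 0; 0.3 -20 -6 10 1.7 -6 0; 0.3 -20 -6 0 1.7 -6 0; 0.3 -20 -6 0 1.7 -6 0; 0.3 -20 -6 0 1.7 -6 0; 0.3 0 0 0 1.7 -6 0; 0.3 0 0 0 0 0 0",
)

```text
t: 26.65
ee_pos: [0.5602, 0.1157, 0.1887]
tcp_rot: [0.394, 0.585, -0.454, 0.545]
wrist_force: [1.0, 0.8, 1.9]
gripper_width: 0.03
```

```bash
python3 st.py;  python3 look.py w33; python3 pf.py w33; python3 look.py d33 side; python3 look.py s33 scene; python3 -c "
import cv2
a=cv2.imread('pics/d33.png');b=cv2.imread('pics/s33.png')
cv2.imwrite('pics/c33.png',cv2.hconcat([cv2.resize(a[130:180,240:290],(400,400),interpolation=2),cv2.resize(b[170:250,330:430],(400,400),interpolation=2)]))"
```

```text
t 26.65 press-frame TCP -43.13 -3.05 188.71 F 1.2 0.45 1.9 T -0.03 -0.01 0.0 yaw 16.2 pitch -5.86
26.65 [0.5602 0.1157 0.1887] [[-0.0964, 0.9553, 0.2795], [-0.0347, 0.2774, -0.9601], [-0.9947, -0.1023, 0.0064]] [1.03 0.77 1.9 ] 0.030042603530104843
knob 326 X 39.31 [34.5 44.1] Y [-6.9  6.8] -0.02 Z [69.7 72.2 73.8]
-55 179 Y -20.0 15.1 Z 193.9 203.8
-50 542 Y -20.5 20.7 Z 183.7 206.4
-45 585 Y -21.1 20.8 Z 188.4 208.2
-40 856 Y -26.0 25.9 Z 186.8 206.6
-35 1554 Y -24.7 24.1 Z 189.4 202.1
-30 6391 Y -26.0 26.0 Z 243.3 252.6
-25 5415 Y -26.0 24.1 Z 240.5 250.3
-20 4926 Y -24.8 20.6 Z 256.3 260.2
-15 225 Y -20.9 25.8 Z 67.2 259.6
-10 71 Y -20.6 25.7 Z 63.0 64.1
-5 133 Y -21.1 25.6 Z 70.9 72.9
0 200 Y -21.0 25.4 Z 69.6 72.5
5 177 Y -20.9 25.9 Z 64.4 66.1
10 223 Y -20.7 25.9 Z 65.0 66.6
15 161 Y -17.6 16.9 Z 65.7 67.3
20 164 Y -11.6 11.6 Z 67.0 68.5
25 95 Y -5.7 5.0 Z 68.3 69.9
30 56 Y -7.0 2.8 Z 69.0 70.1
spindle X [-7.4  7.9] Y [-10.6  10.6] Z [75.3 76.9 78. ]
26.7 [0.5614 0.1158 0.1882] [[-0.0986, 0.9551, 0.2795], [-0.0353, 0.2773, -0.9601], [-0.9945, -0.1045, 0.0064]] [0.31 0.05 0.52] 0.030026194443460656
26.75 [0.5623 0.116  0.1874] [[-0.0995, 0.9549, 0.2796], [-0.0355, 0.2774, -0.9601], [-0.9944, -0.1055, 0.0063]] [ 0.28 -0.41  0.5 ] 0.0295917281433335
```

View pics/c33.png

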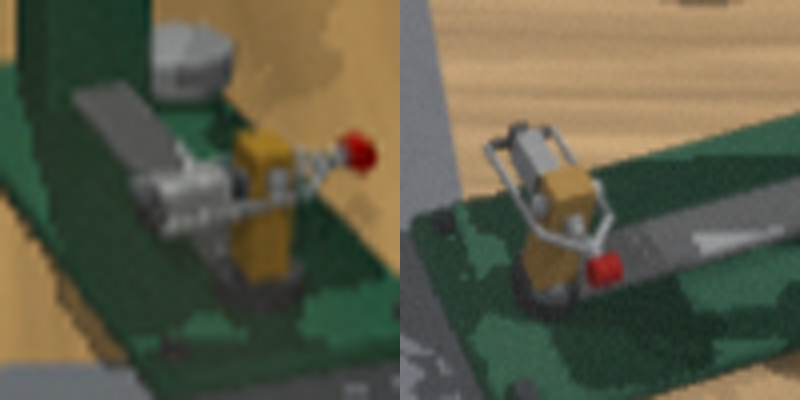

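View pics/w33.png

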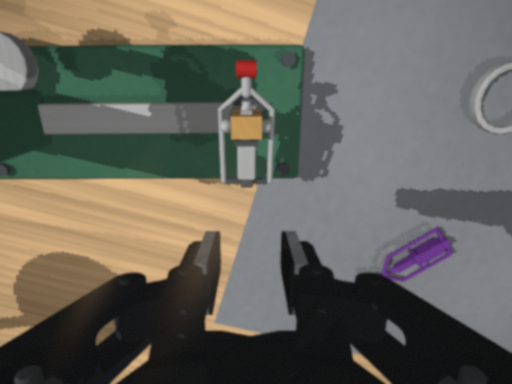

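```bash
cat > fit.py <<'E'
from h import *
import sys
z=np.load(sys.argv[1]+".npz");im=z["im"].astype(int);P=z["P"]
ex=np.array([.9604,.2786,0]);ey=np.array([-.2786,.9604,0]);sp=np.array([.6008,.1306,0])
Q=(P-sp)*1000;X=Q@ex;Y=Q@ey;Z=Q[...,2]
r,g,b=im[...,0],im[...,1],im[...,2]
red=(r>110)&(g<80)&(b<80)
blk=(abs(Y)<5)&(X<-13)&(X>-50)&(Z>55)&(Z<80)&(abs(r-b)<35)&(r>120)
for lo in range(-50,-12,4):
    q=blk&(X>=lo)&(X<lo+4)
    if q.sum()>4: print("blk",lo,q.sum(),np.median(Z[q]).round(2))
p=np.polyfit(X[blk&(X>-38)&(X<-16)],Z[blk&(X>-38)&(X<-16)],1);print("block slope",p[0].round(3))
w=(abs(abs(Y)-19)<2.2)&(X>-44)&(X<14)&(Z>50)&(Z<85)&(abs(r-b)<35)&((X<-8)|(X>9)|(abs(Y)>19.5))
q=np.polyfit(X[w],Z[w],1);res=abs(Z[w]-np.polyval(q,X[w]));k=res<1.5;q=np.polyfit(X[w][k],Z[w][k],1);print("wire slope",q[0].round(3),w.sum(),k.sum(),"range",X[w].min().round(1),X[w].max().round(1))
k=red&(abs(Y)<8)&(X>20)&(Z>50);print("knob",X[k].min().round(1),X[k].max().round(1),Z[k].max().round(1))
print("loop angle est", (np.arctan(q[0])-np.arctan(p[0])).round(3))
vis=(abs(Y)<6)&(X<-9)&(X>-60)&(Z>50)&(Z<75);print("x extent of pin",X[vis].min().round(1),X[vis].max().round(1))
E
python3 fit.py w33; python3 ax.py w33 125 200 4
```

```text
blk -46 13 64.86
blk -42 61 65.21
blk -38 59 65.5
blk -34 62 65.93
blk -30 65 66.37
blk -26 65 66.87
blk -22 64 67.21
blk -18 52 67.39
block slope 0.101
wire slope 0.123 579 546 range -43.9 13.9
knob 33.9 44.2 74.9
loop angle est 0.021
x extent of pin -50.3 -10.8
125 [190, 149, 87] 1.9 -2.9 76.7
129 [192, 150, 88] -0.9 -2.9 76.9
133 [193, 151, 89] -3.7 -2.9 77.2
137 [186, 146, 87] -6.6 -2.9 77.1
141 [68, 68, 67] -11.5 -2.9 66.9
145 [96, 98, 98] -14.3 -2.9 68.0
149 [171, 171, 170] -17.9 -3.0 66.0
153 [170, 172, 169] -20.7 -3.0 67.0
157 [170, 171, 170] -24.0 -3.0 66.4
161 [170, 171, 169] -27.1 -3.0 66.9
165 [169, 170, 168] -30.5 -3.0 66.1
169 [169, 169, 168] -33.8 -3.0 65.8
173 [169, 170, 168] -37.4 -3.0 64.7
177 [166, 166, 165] -40.9 -3.0 64.4
181 [83, 84, 85] -44.6 -3.0 63.3
185 [86, 86, 85] -47.8 -3.0 63.7
189 [205, 169, 125] -74.0 -3.5 1.6
193 [191, 157, 116] -78.5 -3.5 1.3
197 [201, 166, 122] -83.1 -3.5 0.7
```

```bash
python3 ax.py w8 30 125 4; echo; python3 - <<'E'
from h import *
# collar-front / block rear edge columns subpixel via brightness transition w33
for n,c in(("w33",246),("w8",250),("w9",250)):
    z=np.load(n+".npz");im=z["im"].astype(int);P=z["P"]
    ex=np.array([.9604,.2786,0]);sp=np.array([.6008,.1306,0]);X=((P-sp)*1000)@ex
    g=im[:,c-2:c+3,1].mean(1)
    x=np.nanmedian(X[:,c-2:c+3],1)
    print(n,[(i,int(g[i]),round(float(x[i]),1)) for i in range(0,200) if -50<x[i]<-6 and abs(g[i+1]-g[i-1])>35])
E
```

```text
30 [159, 145, 129] 10.5 -0.0 67.2
34 [181, 141, 82] 5.6 -0.0 77.1
38 [183, 143, 83] 2.9 -0.0 77.4
42 [186, 146, 85] 0.3 -0.0 76.8
46 [182, 142, 82] -2.3 -0.0 76.6
50 [181, 142, 83] -5.3 -0.0 78.3
54 [147, 114, 67] -7.7 -0.1 76.4
58 [81, 80, 78] -9.3 -0.1 68.6
62 [69, 73, 75] -12.2 -0.1 69.1
66 [152, 153, 152] -14.9 -0.1 68.6
70 [160, 161, 160] -17.7 -0.1 67.4
74 [161, 161, 159] -20.5 -0.1 66.7
78 [160, 160, 159] -23.5 -0.1 67.2
82 [161, 161, 159] -26.3 -0.1 66.0
86 [159, 159, 159] -29.4 -0.1 67.7
90 [159, 159, 158] -32.2 -0.1 65.0
94 [159, 159, 158] -35.2 -0.1 65.4
98 [158, 160, 158] -38.3 -0.1 66.0
102 [97, 98, 98] -41.2 -0.1 63.7
106 [72, 76, 78] -44.3 -0.1 61.9
110 [70, 74, 76] -47.4 -0.1 61.8
114 [39, 63, 51] -51.0 -0.1 10.8
118 [41, 65, 52] -54.7 -0.2 12.5
122 [52, 65, 51] -58.5 -0.2 12.8

w33 [(139, 115, -8.2), (140, 82, -11.1), (145, 95, -14.3), (146, 125, -15.0), (147, 154, -16.0), (178, 153, -41.5), (179, 127, -42.4), (180, 100, -44.0), (186, 95, -49.2)]
w8 [(54, 114, -7.7), (63, 82, -12.7), (64, 107, -13.2), (65, 136, -14.1), (101, 130, -40.5), (102, 98, -41.2)]
w9 [(0, 157, -19.4), (56, 132, -40.7), (57, 110, -41.0)]
```

send_rows(
  steps="1 -20 -4.4 0 0.8 -3 0; 1 -19.1 -4.2 0 0.9 -2.8 0; 1 0 0 -40 0 0 0; 1 0 0 -40 0 0 0; 1 0 0 -15 0 0 0; 1 0 0 0 0 0 0; 1 0 0 0 0 0 0",
  newtons=30,
)

```text
t: 27.5
ee_pos: [0.5239, 0.1076, 0.0903]
tcp_rot: [0.423, 0.564, -0.426, 0.567]
wrist_force: [1.2, -0.1, 0.3]
gripper_width: 0.0003
```

```bash
python3 st.py;  python3 look.py w34; python3 fit.py w34; python3 look.py d34 side; python3 - <<'E'
from h import *
a=cv2.imread('pics/d34.png');b=cv2.imread('pics/w34.png')
cv2.imwrite('pics/c34.png',cv2.hconcat([cv2.resize(a[110:180,220:290],(400,400),interpolation=2),cv2.resize(b,(400,400))]))
E
```

```text
t 27.5 press-frame TCP -80.27 -0.67 90.33 F 1.12 -0.4 0.34 T 0.05 -0.0 -0.01 yaw 16.22 pitch -0.11
27.5 [0.5239 0.1076 0.0903] [[-0.0003, 0.9602, 0.2793], [-0.0057, 0.2793, -0.9602], [-1.0, -0.0019, 0.0054]] [ 1.19 -0.08  0.34] 0.00026503531817108995
blk -46 33 64.55
blk -42 174 65.27
blk -38 175 65.68
blk -34 198 66.1
blk -30 192 66.42
blk -26 195 66.78
blk -22 206 67.29
blk -18 131 67.29
block slope 0.094
wire slope 0.121 1704 1619 range -44.0 13.9
27.55 [0.5241 0.1076 0.0911] [[0.0015, 0.9602, 0.2793], [-0.0056, 0.2793, -0.9602], [-1.0, -0.0001, 0.0058]] [-0.68  0.36  0.52] 5.15218845471028e-05Traceback (most recent call last):
  File "fit.py", line 15, in <module>
    k=red&(abs(Y)<8)&(X>20)&(Z>50);print("knob",X[k].min().round(1),X[k].max().round(1),Z[k].max().round(1))
                                                ~~~~~~~~^^
    return umr_minimum(a, axis, None, out, keepdims, initial, where)
ValueError: zero-size array to reduction operation minimum which has no identity
```

View pics/c34.png

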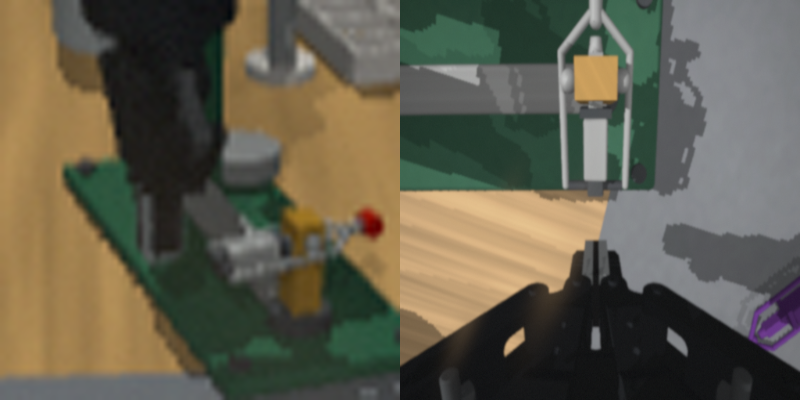

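send_rows(
  steps="1 0 0 -11 0 0 0; 1 7.7 2.2 0 0 0 0; 1 4.8 1.4 0 0 0 0; 1 0 0 0 0 0 0; 1 0 0 0 0 0 0",
)

```text
t: 28.1
ee_pos: [0.5354, 0.1111, 0.0796]
tcp_rot: [0.423, 0.564, -0.426, 0.567]
wrist_force: [0.2, 0.6, 0.1]
gripper_width: -0.0003
```

```bash
python3 st.py;  python3 look.py w35; python3 ax.py w35 80 280 8
```

```text
t 28.1 press-frame TCP -68.19 -0.51 79.64 F 0.32 0.52 0.07 T -0.02 0.01 0.01 yaw 16.21 pitch -0.04
28.1 [0.5354 0.1111 0.0796] [[0.0009, 0.9603, 0.2791], [-0.0055, 0.2791, -0.9602], [-1.0, -0.0007, 0.0055]] [0.16 0.59 0.07] -0.000304045704321306
80 [172, 173, 173] 10.0 0.4 65.9
88 [211, 166, 98] 6.2 0.4 77.6
96 [213, 167, 98] 3.4 0.4 76.5
104 [215, 168, 99] 0.5 0.4 77.6
112 [210, 166, 98] -2.4 0.4 77.1
120 [210, 166, 98] -5.3 0.4 77.4
128 [142, 124, 102] -9.0 0.3 64.7
136 [82, 86, 88] -12.0 0.4 69.4
144 [136, 137, 137] -15.6 0.3 65.7
152 [184, 185, 183] -18.7 0.3 67.6
160 [184, 185, 183] -22.3 0.3 66.4
168 [184, 184, 182] -25.8 0.3 66.1
176 [183, 183, 182] -29.4 0.3 65.8
184 [181, 182, 181] -33.0 0.3 65.8
192 [182, 183, 181] -36.7 0.3 65.5
200 [183, 183, 182] -40.7 0.3 64.4
208 [88, 90, 92] -44.7 0.3 63.6
216 [88, 90, 92] -48.6 0.3 63.4
224 [214, 176, 130] -76.0 -0.1 1.4
232 [45, 39, 35] -57.4 0.2 61.3
240 [29, 28, 26] -57.2 0.3 71.1
248 [25, 24, 24] -57.8 0.3 78.0
256 [24, 24, 23] -57.6 0.4 85.8
264 [24, 23, 23] -57.5 0.4 92.5
272 [26, 26, 26] -60.7 0.4 92.9
```

View pics/w35.png

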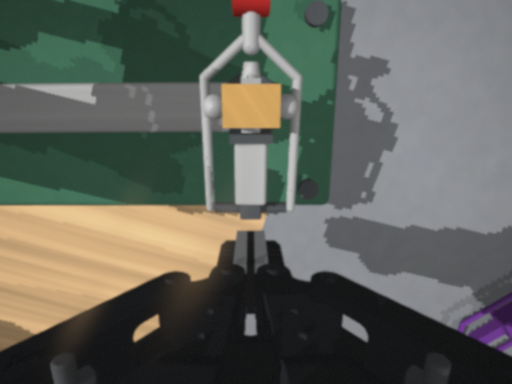

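send_rows(
  steps="1 2.9 0.8 0 0 0 0; 1 1.9 0.6 0 0 0 0; 1 1 0.3 0 0 0 0; 1 0 0 0 0 0 0",
)

```text
t: 28.55
ee_pos: [0.5412, 0.1128, 0.0795]
tcp_rot: [0.423, 0.564, -0.426, 0.567]
wrist_force: [-1.2, -0.6, 1.1]
gripper_width: 0.0001
```

```bash
python3 st.py
```

```text
t 28.55 press-frame TCP -62.22 -0.52 79.51 F -1.36 -0.19 1.06 T 0.01 0.07 0.01 yaw 16.2 pitch -0.05
```

send_rows(
  steps="1 1 0.3 0 0 0 0; 1 0 0 0 0 0 0",
)

```text
t: 28.75
ee_pos: [0.5417, 0.113, 0.0793]
tcp_rot: [0.423, 0.564, -0.426, 0.567]
wrist_force: [-1.1, -0.6, 0.6]
gripper_width: -0.0001
```

```bash
python3 st.py
```

```text
t 28.75 press-frame TCP -61.71 -0.44 79.35 F -1.27 -0.31 0.57 T 0.03 0.2 -0.04 yaw 16.21 pitch -0.11
```

send_rows(
  steps="1 0.8 0.2 0 0 0 0; 1 0 0 0 0 0 0",
)

```text
t: 28.95
ee_pos: [0.5421, 0.1132, 0.0792]
tcp_rot: [0.423, 0.565, -0.426, 0.566]
wrist_force: [-4.1, -0.8, 0.6]
gripper_width: -0.0
```

```bash
python3 st.py; python3 look.py w36; python3 ax.py w36 120 250 8; python3 fit.py w36 2>/dev/null|tail -4
```

```text
t 28.95 press-frame TCP -61.25 -0.39 79.21 F -4.21 0.37 0.56 T 0.01 0.58 -0.04 yaw 16.21 pitch -0.16
28.95 [0.5421 0.1132 0.0792] [[-0.0013, 0.9603, 0.2791], [-0.0057, 0.2791, -0.9602], [-1.0, -0.0029, 0.0051]] [-4.14 -0.81  0.56] -4.190607787957788e-05
120 [220, 173, 102] 1.6 0.5 77.5
128 [214, 168, 99] -1.4 0.5 77.1
136 [213, 167, 99] -4.3 0.5 77.4
144 [210, 165, 99] -7.6 0.5 75.8
152 [85, 87, 88] -11.5 0.5 69.2
160 [153, 153, 152] -15.3 0.4 66.3
168 [187, 188, 185] -18.4 0.5 68.6
176 [188, 188, 186] -22.1 0.4 67.0
184 [186, 186, 184] -26.0 0.4 65.5
192 [186, 186, 185] -29.4 0.4 66.6
200 [187, 186, 186] -33.2 0.4 65.9
208 [186, 186, 186] -37.0 0.4 65.6
216 [182, 183, 182] -41.0 0.4 65.0
224 [88, 91, 93] -46.2 0.4 61.3
232 [61, 62, 64] -50.1 0.4 61.8
240 [27, 26, 27] -50.2 0.4 70.6
248 [26, 27, 26] -49.8 0.5 79.7
wire slope 0.127 1790 1714 range -44.0 13.9
knob 33.4 44.5 74.9
loop angle est 0.032
x extent of pin -51.1 -9.5
```

send_rows(
  steps="1 0.8 0.2 0 0 0 0; 1 0 0 0 0 0 0",
)

```text
t: 29.2
ee_pos: [0.5434, 0.1134, 0.0794]
tcp_rot: [0.423, 0.564, -0.426, 0.567]
wrist_force: [-4.2, -2.3, 0.5]
gripper_width: -0.0003
```

```bash
python3 st.py
```

```text
t 29.2 press-frame TCP -59.91 -0.51 79.39 F -4.7 -1.05 0.54 T 0.02 0.68 0.01 yaw 16.2 pitch -0.09
```

send_rows(
  steps="1 0.6 0.2 0 0 0 0; 1 0 0 0 0 0 0",
)

```text
t: 29.4
ee_pos: [0.5435, 0.1135, 0.0793]
tcp_rot: [0.423, 0.565, -0.426, 0.566]
wrist_force: [-5.5, -1.8, 0.9]
gripper_width: 0.0001
```

```bash
python3 st.py; python3 look.py w37; python3 ax.py w37 140 240 4; python3 fit.py w37 2>/dev/null|tail -4
```

```text
t 29.4 press-frame TCP -59.79 -0.42 79.27 F -5.74 -0.22 0.9 T 0.03 0.93 -0.03 yaw 16.21 pitch -0.17
29.4 [0.5435 0.1135 0.0793] [[-0.0013, 0.9603, 0.2791], [-0.0058, 0.2791, -0.9602], [-1.0, -0.0029, 0.0052]] [-5.45 -1.81  0.9 ] 0.00011622737392231864
140 [213, 168, 99] -4.4 0.5 77.0
144 [212, 167, 98] -6.0 0.5 76.6
148 [207, 162, 97] -7.5 0.5 77.1
152 [68, 68, 66] -10.1 0.4 69.0
156 [85, 88, 89] -12.0 0.4 67.7
160 [142, 143, 142] -13.8 0.4 66.6
164 [187, 187, 185] -15.6 0.4 66.5
168 [188, 188, 186] -17.2 0.4 67.2
172 [190, 189, 187] -18.8 0.4 67.6
176 [188, 188, 185] -20.9 0.4 66.1
180 [188, 188, 185] -22.5 0.4 66.9
184 [187, 188, 186] -24.6 0.4 65.3
188 [187, 188, 187] -26.4 0.4 65.3
192 [186, 186, 185] -27.9 0.4 66.8
196 [187, 187, 187] -29.7 0.4 66.6
200 [187, 187, 186] -31.4 0.4 67.2
204 [187, 187, 187] -33.6 0.4 65.9
208 [185, 187, 186] -35.3 0.4 66.5
212 [187, 188, 186] -37.4 0.4 65.6
216 [185, 186, 184] -39.5 0.4 65.0
220 [94, 98, 99] -42.5 0.3 62.3
224 [87, 90, 92] -44.2 0.3 62.8
228 [77, 79, 82] -46.6 0.3 61.7
232 [61, 63, 65] -48.3 0.3 62.7
236 [28, 27, 27] -48.4 0.4 67.2
wire slope 0.13 1784 1698 range -44.0 13.9
knob 34.9 46.0 75.3
loop angle est 0.027
x extent of pin -49.6 -9.4
```

send_rows(
  steps="1 -3 -0.9 0 0 0 0; 1 -12 -3.5 0 0 0 0; 1 -15 -4.3 0 0 0 0; 1 -15 -4 30 0 0 0; 1 0 0 45 0 0 0; 1 0 0 45 0 0 0; 1 0 0 0 0 0 0; 1 0 0 0 0 0 0",
)

```text
t: 30.25
ee_pos: [0.5004, 0.1011, 0.2009]
tcp_rot: [0.424, 0.563, -0.425, 0.568]
wrist_force: [-0.3, 0.3, -1.7]
gripper_width: -0.0001
```

```bash
python3 st.py; python3 look.py w38; python3 fit.py w38|tail -5; python3 - <<'E'
from h import *
z=np.load("w38.npz");im=z["im"].astype(int);P=z["P"]
ex=np.array([.9604,.2786,0]);sp=np.array([.6008,.1306,0]);X=((P-sp)*1000)@ex
c=250;g=im[:,c-2:c+3,1].mean(1);x=np.nanmedian(X[:,c-2:c+3],1)
print([(i,int(g[i]),round(float(x[i]),1)) for i in range(1,300) if -52<x[i]<-6 and abs(g[i+1]-g[i-1])>30])
for c in["side","scene"]:
    im,d=capture(c);P=cloud(c,d);cv2.imwrite(f"pics/{c}38.png",im[:,:,::-1])
    for q in ["oil_mid","dish_mid","bezel_mid"]:
        for s in silhouettes(c,q)[:1]:
            k=s["mask"]&(d>0);print(c,q,np.median(P[k],0).round(3))
E
```

```text
t 30.25 press-frame TCP -104.68 -0.36 200.87 F -0.17 0.31 -1.66 T 0.03 0.07 -0.01 yaw 16.2 pitch 0.23
30.25 [0.5004 0.1011 0.2009] [[0.0056, 0.9603, 0.279], [-0.0051, 0.2791, -0.9603], [-1.0, 0.004, 0.0065]] [-0.26  0.25 -1.66] -8.030541290649953e-05
block slope 0.082
wire slope 0.124 640 591 range -43.8 13.9
knob 35.7 38.9 74.0
loop angle est 0.042
x extent of pin -48.5 -9.4
[(68, 125, -7.8), (69, 101, -7.8), (77, 93, -13.1), (78, 125, -13.7), (79, 149, -14.5), (114, 134, -40.6), (115, 101, -41.4)]
side oil_mid [ 0.665 -0.332  0.041]
side dish_mid [ 0.384 -0.342  0.014]
side bezel_mid [ 0.68  -0.102  0.007]
scene oil_mid [ 0.681 -0.314  0.045]
scene dish_mid [ 0.377 -0.353  0.014]
scene bezel_mid [ 0.692 -0.099  0.007]
```

View pics/w38.png

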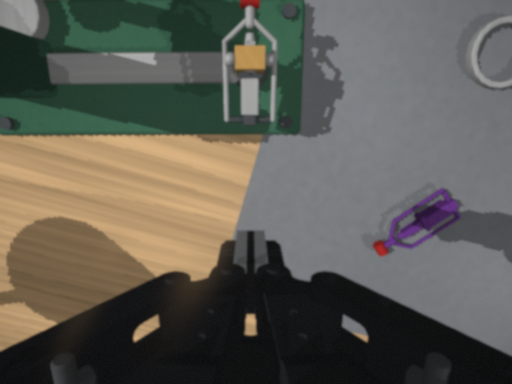

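View pics/scene38.png

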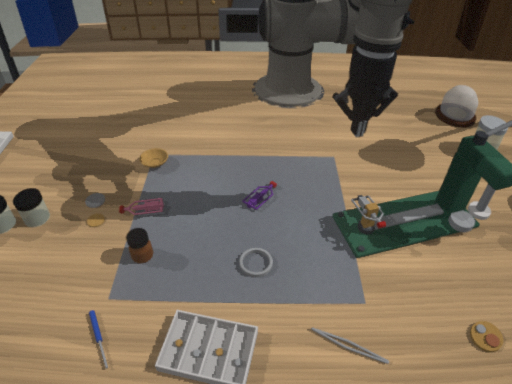

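Block edges are now -13.7/-40.9 (home was -13.4/-40.9): collar is home, the loop is shut at about 0.04 rad, and the hand is clear. Handing in.

```bash
python3 -c "
from bench import *
print(finish_job())"
```

```text
the job is handed in; nothing more can be done
None
```

I put the steel pin through the cross hole until its collar met the spindle. I then swung the loop over, pressed it past the balls, released it, and handed in at about 30 s.

**Last checks:**
- **Collar:** the grip block sits within about 0.5 mm of where it was when the collar first touched the spindle.
- **Pin:** it droops about 0.08 rad from the hole axis (limit 0.22).
- **Loop:** it stayed shut after release, at about 0.02–0.04 rad (limit 0.12).
- **Jar, dish and ring:** the camera shows them within about 6 mm of their starts (limit 20 mm).
- **Robot:** the arm is clear of everything.

**What went wrong:**
- **Knob slip:** the red knob slipped about 8 mm in the grip as the loop swung up.
- **Pin pulled back:** turning the hand to correct that slip drew the pin out about 16 mm. I pushed it back in through the held knob and closed the loop with the hand tilting along with it.
- **Collar short of home:** after release the collar stood about 2 mm off, so I pushed the pin's rear end in at about 5.7 N.

**Forces:** the highest wrist reading on the pin or loop was about 6 N. I could not read the contact force inside the spindle directly, so the 40 N limit is inferred, not measured.

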